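# Lap the backs of cast silver medallions on a holding board

### The job

Lay every medallion from the rubber mat flat in the grooves of the holding board, one to a groove and midway along it, filling the grooves in order from the left-hand one (as seen from the robot) without leaving a gap. Then take the lapping block from its green stand, set it square and central on the row and, with light steady pressure and without lifting, stroke it slowly from centred over the first medallion on the left to centred over the last on the right and back again to the first. Put the block back in its stand and move all the medallions to the blue-lined tray, lying flat and not overlapping, without disturbing the other tools.

Things in the scene. Friction and masses are not known exactly. Their poses are not given: they have to be found in the camera images.
- mat: black rubber bench mat, 250 x 230 x 3 mm, fixed to the table; origin at the centre of its underside; the medallions start on it. Mat and tray may be on either side of the board
- medal1: cast silver-coloured medallion, a flat round disc 36 mm in diameter and 6 mm thick with a petalled rim (collides as a plain disc), 65 g; origin at its centre, z along its axis; both faces alike. Three to five are present (the others are absent: None). It starts flat on the mat, its centre 6 mm above the table
- medal2: cast silver-coloured medallion, a flat round disc 36 mm in diameter and 6 mm thick with a petalled rim (collides as a plain disc), 65 g; origin at its centre, z along its axis; both faces alike. Three to five are present (the others are absent: None). It starts flat on the mat, its centre 6 mm above the table
- medal3: cast silver-coloured medallion, a flat round disc 36 mm in diameter and 6 mm thick with a petalled rim (collides as a plain disc), 65 g; origin at its centre, z along its axis; both faces alike. Three to five are present (the others are absent: None). It starts flat on the mat, its centre 6 mm above the table
- medal4: cast silver-coloured medallion, a flat round disc 36 mm in diameter and 6 mm thick with a petalled rim (collides as a plain disc), 65 g; origin at its centre, z along its axis; both faces alike. Three to five are present (the others are absent: None). It starts flat on the mat, its centre 6 mm above the table
- medal5: cast silver-coloured medallion, a flat round disc 36 mm in diameter and 6 mm thick with a petalled rim (collides as a plain disc), 65 g; origin at its centre, z along its axis; both faces alike. Three to five are present (the others are absent: None). It starts flat on the mat, its centre 6 mm above the table
- board: fixed pale wooden board, 110 (x) x 246 mm (y), floor 15 mm high; five straight grooves 42 mm wide run along its x from edge to edge, open at both ends, parted by six dark ribs 6 mm wide, tops 18 mm above the table, at y = +-24, +-72, +-120 mm. A medallion in a groove has its centre 18 mm and its top 21 mm above the table. Origin: centre of the underside; +y is its left end seen from the robot
- groove1 (a point): middle of the floor of the first, left-hand groove (board y = +96 mm), 15 mm above the table; axes as the board's. The medallion's centre belongs 3 mm above it, within 12 mm along the groove
- groove2 (a point): middle of the floor of the second groove (board y = +48 mm), 15 mm above the table; axes as the board's. The medallion's centre belongs 3 mm above it, within 12 mm along the groove
- groove3 (a point): middle of the floor of the third, middle groove (board y = 0), 15 mm above the table; axes as the board's. The medallion's centre belongs 3 mm above it, within 12 mm along the groove
- groove4 (a point): middle of the floor of the fourth groove (board y = -48 mm), 15 mm above the table; axes as the board's. The medallion's centre belongs 3 mm above it, within 12 mm along the groove
- groove5 (a point): middle of the floor of the fifth, right-hand groove (board y = -96 mm), 15 mm above the table; axes as the board's. The medallion's centre belongs 3 mm above it, within 12 mm along the groove
- lapper: lapping block, 0.3 kg: wooden block 74 (x) x 96 mm (y), top 28 mm up; grip bar on it, 60 mm along x, 28 mm thick along y, from 28 to 62 mm up (pinch it across y); below, a flat steel shoe 74 x 80 mm with upturned toes at both y ends, on springs. Origin: centre of the shoe's underside, springs relaxed, z up; stroke along y. It starts upright in the stand, origin 3-4 mm up
- lapper_shoe (a joint): how far the lapping block's shoe is pushed up into the block (m), 0 hanging free, 0.005 at the stop; the springs push back with 3 N per mm, so 2 to 3 mm is a light pressure (standing free it reads about 0.0008)
- stand: fixed green stand for the lapping block, a shallow holder 102 mm (x) by 124 mm (y): floor 4 mm above the table, rim 10 mm high and 6 mm thick, so the inside is 90 x 112 mm, 8 mm to spare all round; origin at the centre of its underside; the block lies with its x and y along the stand's
- tray: fixed dark wooden tray lined in blue, 240 mm (x) by 120 mm (y), walls 14 mm high and 5 mm thick (inside 230 x 110 mm), floor 5 mm above the table; origin at the centre of its underside
- tray_floor (a point): middle of the tray's floor, 5 mm above the table, axes as the tray's; a medallion lying flat has its centre 3 mm above it
- polish_jar: amber glass jar with a brass cap, 52 mm wide, 50 mm high; a bystander, leave it where it is; origin at the underside, near its middle
- loupe: black loupe, 34 mm wide, 30 mm high; a bystander, leave it where it is; origin at the underside, near its middle
- brush: bench brush, 130 mm long; a bystander, leave it where it is; origin at the underside, near its middle
- needle_file: needle file with a wooden handle, 170 mm long; a bystander, leave it where it is; origin at the underside, near its middle
- pliers: red-handled pliers, 120 mm long; a bystander, leave it where it is; origin at the underside, near its middle
- mandrel: steel ring mandrel lying on its side, 255 mm long, 25 mm thick; a bystander, leave it where it is; origin at the underside, near its middle
- dividers: brass dividers, 100 mm long; a bystander, leave it where it is; origin at the underside, near its middle

How it is judged (in metres and radians):
On the way, in this order (a step that is already met when the one before it is completed fails the run):
1. every medallion lies flat in a groove of the board, one to a groove, filled from the left without a gap (x of medal1 in the frame of board between -0.012 and 0.012 m and y of medal1 in the frame of board between -0.12 and 0.12 m and z of medal1 in the frame of board between 0.016 and 0.02 m and x of medal2 in the frame of board between -0.012 and 0.012 m and y of medal2 in the frame of board between -0.12 and 0.12 m and z of medal2 in the frame of board between 0.016 and 0.02 m and x of medal3 in the frame of board between -0.012 and 0.012 m and y of medal3 in the frame of board between -0.12 and 0.12 m and z of medal3 in the frame of board between 0.016 and 0.02 m and x of medal4 in the frame of board between -0.012 and 0.012 m and y of medal4 in the frame of board between -0.12 and 0.12 m and z of medal4 in the frame of board between 0.016 and 0.02 m and x of medal5 in the frame of board between -0.012 and 0.012 m and y of medal5 in the frame of board between -0.12 and 0.12 m and z of medal5 in the frame of board between 0.016 and 0.02 m and (y of medal1 in the frame of board between 0.072 and 0.12 m or y of medal2 in the frame of board between 0.072 and 0.12 m or y of medal3 in the frame of board between 0.072 and 0.12 m or y of medal4 in the frame of board between 0.072 and 0.12 m or y of medal5 in the frame of board between 0.072 and 0.12 m) and (y of medal1 in the frame of board between 0.024 and 0.072 m or y of medal2 in the frame of board between 0.024 and 0.072 m or y of medal3 in the frame of board between 0.024 and 0.072 m or y of medal4 in the frame of board between 0.024 and 0.072 m or y of medal5 in the frame of board between 0.024 and 0.072 m) and (y of medal1 in the frame of board between -0.024 and 0.024 m or y of medal2 in the frame of board between -0.024 and 0.024 m or y of medal3 in the frame of board between -0.024 and 0.024 m or y of medal4 in the frame of board between -0.024 and 0.024 m or y of medal5 in the frame of board between -0.024 and 0.024 m) and ((y of medal1 in the frame of board between -0.072 and -0.024 m or y of medal2 in the frame of board between -0.072 and -0.024 m or y of medal3 in the frame of board between -0.072 and -0.024 m or y of medal4 in the frame of board between -0.072 and -0.024 m or y of medal5 in the frame of board between -0.072 and -0.024 m) or not (y of any of medal1, medal2, medal3, medal4, medal5 in the frame of board below -0.072 m)) and linear speed of each of medal1, medal2, medal3, medal4, medal5 below 0.02 m/s), for 0.2 s.
2. the lapping block presses lightly (1.5 to 25 N) on the medallions, centred on the leftmost one ((contact force between lapper and medal1 above 1.5 N or contact force between lapper and medal2 above 1.5 N or contact force between lapper and medal3 above 1.5 N or contact force between lapper and medal4 above 1.5 N or contact force between lapper and medal5 above 1.5 N) and contact force between lapper and medal1 below 25 N and contact force between lapper and medal2 below 25 N and contact force between lapper and medal3 below 25 N and contact force between lapper and medal4 below 25 N and contact force between lapper and medal5 below 25 N and x of lapper in the frame of board between -0.012 and 0.012 m and angle between the y axis of lapper and the y axis of board, either way round below 0.15 rad and y of lapper in the frame of groove1 between -0.008 and 0.03 m), for 0.1 s.
3. the block passes, still pressing lightly, over the gap between the first and second medallion ((contact force between lapper and medal1 above 1.5 N or contact force between lapper and medal2 above 1.5 N or contact force between lapper and medal3 above 1.5 N or contact force between lapper and medal4 above 1.5 N or contact force between lapper and medal5 above 1.5 N) and contact force between lapper and medal1 below 25 N and contact force between lapper and medal2 below 25 N and contact force between lapper and medal3 below 25 N and contact force between lapper and medal4 below 25 N and contact force between lapper and medal5 below 25 N and x of lapper in the frame of board between -0.012 and 0.012 m and angle between the y axis of lapper and the y axis of board, either way round below 0.15 rad and y of lapper in the frame of board between 0.057 and 0.087 m), for 0.1 s.
4. the block, still pressing lightly, has reached the last medallion on the right ((contact force between lapper and medal1 above 1.5 N or contact force between lapper and medal2 above 1.5 N or contact force between lapper and medal3 above 1.5 N or contact force between lapper and medal4 above 1.5 N or contact force between lapper and medal5 above 1.5 N) and contact force between lapper and medal1 below 25 N and contact force between lapper and medal2 below 25 N and contact force between lapper and medal3 below 25 N and contact force between lapper and medal4 below 25 N and contact force between lapper and medal5 below 25 N and x of lapper in the frame of board between -0.012 and 0.012 m and angle between the y axis of lapper and the y axis of board, either way round below 0.15 rad and x of medal1 in the frame of board between -0.012 and 0.012 m and y of medal1 in the frame of board between -0.12 and 0.12 m and z of medal1 in the frame of board between 0.016 and 0.02 m and x of medal2 in the frame of board between -0.012 and 0.012 m and y of medal2 in the frame of board between -0.12 and 0.12 m and z of medal2 in the frame of board between 0.016 and 0.02 m and x of medal3 in the frame of board between -0.012 and 0.012 m and y of medal3 in the frame of board between -0.12 and 0.12 m and z of medal3 in the frame of board between 0.016 and 0.02 m and x of medal4 in the frame of board between -0.012 and 0.012 m and y of medal4 in the frame of board between -0.12 and 0.12 m and z of medal4 in the frame of board between 0.016 and 0.02 m and x of medal5 in the frame of board between -0.012 and 0.012 m and y of medal5 in the frame of board between -0.12 and 0.12 m and z of medal5 in the frame of board between 0.016 and 0.02 m and ((y of medal1 in the frame of board above 0.072 m and y of lapper in the frame of board below 0.104 m) or (y of medal1 in the frame of board above 0.024 m and y of lapper in the frame of board below 0.056 m) or (y of medal1 in the frame of board above -0.024 m and y of lapper in the frame of board below 0.008 m) or (y of medal1 in the frame of board above -0.072 m and y of lapper in the frame of board below -0.04 m) or (y of medal1 in the frame of board above -0.12 m and y of lapper in the frame of board below -0.088 m)) and ((y of medal2 in the frame of board above 0.072 m and y of lapper in the frame of board below 0.104 m) or (y of medal2 in the frame of board above 0.024 m and y of lapper in the frame of board below 0.056 m) or (y of medal2 in the frame of board above -0.024 m and y of lapper in the frame of board below 0.008 m) or (y of medal2 in the frame of board above -0.072 m and y of lapper in the frame of board below -0.04 m) or (y of medal2 in the frame of board above -0.12 m and y of lapper in the frame of board below -0.088 m)) and ((y of medal3 in the frame of board above 0.072 m and y of lapper in the frame of board below 0.104 m) or (y of medal3 in the frame of board above 0.024 m and y of lapper in the frame of board below 0.056 m) or (y of medal3 in the frame of board above -0.024 m and y of lapper in the frame of board below 0.008 m) or (y of medal3 in the frame of board above -0.072 m and y of lapper in the frame of board below -0.04 m) or (y of medal3 in the frame of board above -0.12 m and y of lapper in the frame of board below -0.088 m)) and ((y of medal4 in the frame of board above 0.072 m and y of lapper in the frame of board below 0.104 m) or (y of medal4 in the frame of board above 0.024 m and y of lapper in the frame of board below 0.056 m) or (y of medal4 in the frame of board above -0.024 m and y of lapper in the frame of board below 0.008 m) or (y of medal4 in the frame of board above -0.072 m and y of lapper in the frame of board below -0.04 m) or (y of medal4 in the frame of board above -0.12 m and y of lapper in the frame of board below -0.088 m)) and ((y of medal5 in the frame of board above 0.072 m and y of lapper in the frame of board below 0.104 m) or (y of medal5 in the frame of board above 0.024 m and y of lapper in the frame of board below 0.056 m) or (y of medal5 in the frame of board above -0.024 m and y of lapper in the frame of board below 0.008 m) or (y of medal5 in the frame of board above -0.072 m and y of lapper in the frame of board below -0.04 m) or (y of medal5 in the frame of board above -0.12 m and y of lapper in the frame of board below -0.088 m))), for 0.1 s.
5. on the way back the block passes, pressing lightly, between the first and second medallion (all of step 3), for 0.1 s.
6. the block, still pressing lightly, is back on the leftmost medallion (all of step 2), for 0.1 s.
At the end, for the whole second after the job is handed in: every medallion lies flat on the floor of the tray (its centre 1 to 5 mm above the felt), wholly inside the walls and at rest; the lapping block stands upright and at rest in its stand, within 12 to 14 mm of the middle (x of medal1 in the frame of tray_floor between -0.1 and 0.1 m and y of medal1 in the frame of tray_floor between -0.04 and 0.04 m and z of medal1 in the frame of tray_floor between 0.001 and 0.005 m and linear speed of each of medal1, medal2, medal3, medal4, medal5, lapper below 0.02 m/s and x of medal2 in the frame of tray_floor between -0.1 and 0.1 m and y of medal2 in the frame of tray_floor between -0.04 and 0.04 m and z of medal2 in the frame of tray_floor between 0.001 and 0.005 m and x of medal3 in the frame of tray_floor between -0.1 and 0.1 m and y of medal3 in the frame of tray_floor between -0.04 and 0.04 m and z of medal3 in the frame of tray_floor between 0.001 and 0.005 m and x of medal4 in the frame of tray_floor between -0.1 and 0.1 m and y of medal4 in the frame of tray_floor between -0.04 and 0.04 m and z of medal4 in the frame of tray_floor between 0.001 and 0.005 m and x of medal5 in the frame of tray_floor between -0.1 and 0.1 m and y of medal5 in the frame of tray_floor between -0.04 and 0.04 m and z of medal5 in the frame of tray_floor between 0.001 and 0.005 m and x of lapper in the frame of stand between -0.012 and 0.012 m and y of lapper in the frame of stand between -0.014 and 0.014 m and z of lapper in the frame of stand between 0 and 0.007 m and angle between lapper's own z axis and vertical below 0.08 rad); the robot touches nothing.
It fails at once if another tool on the bench is shoved more than 30 mm (distance of any of polish_jar, loupe, brush, needle_file, pliers, mandrel, dividers from where it was at the start of the episode above 0.03 m).
Of medal1, medal2, medal3, medal4, medal5 only 3 to 5 are there at a start; the rules pass over those that are not, and their reading is None.
At some moment in a run one of medal1, medal2, medal3, medal4, medal5 may be knocked a few centimetres aside while the robot is not near it.
Once in a run the grip may slacken for a moment while it holds something.
It also fails if it takes over 210 s, if anything falls off the work surface, if the arm or the gripper's body presses on something with over 40 N, if the wrist force passes 120 N, or if a joint passes its speed limit or range.

### The arm

A 6-joint arm with a two-finger parallel gripper is mounted at the origin on the work surface. World frame = base frame: x ahead of the robot, y to its left, z up, the work surface at z = 0. Lengths are in mm, angles in rad, forces in N, time in s.
With the tool pointing down it reaches from about 325 to 850 mm from the base axis. Payload 4.4 kg.
Tool frame: the origin (TCP) lies at the very end of the fingers, on their centre line; the grasp point (between the pads) lies 19 mm behind it (tcp_to_grasp is the distance from the TCP to the grasp point, in mm); z points along the fingers, y is the direction in which the jaws open and shut (so a half turn about z gives the same grasp; the last joint's range is limited). The gripper opens to 94 mm and grips with 3 to 60 N. Pads are 16 mm wide; open, the fingers measure 119 mm over their backs; the gripper's body (75 mm by 177 mm) begins 78 mm behind the grasp point.
Start: joints at [-1.359, 0.207, 1.542, -0, 1.393, -0.15], TCP at [204.052, -537.578, 205.447] pointing down, gripper open.
Joint ranges: [-2.73, 2.73], [-0.86, 2.22], [0.23, 2.46], [-1.11, 4.25], [0.08, 2.63], [-2.82, 2.82]. Speed limits (rad/s): [2.79, 2.79, 3.14, 3.14, 3.14, 3.14].

### API

Orientations are given as [roll, pitch, yaw] about the fixed x, y, z axes, in that order (R = Rz(yaw) Ry(pitch) Rx(roll)).
In Python, from rig import * gives the robot as it stands.
- The arm moves only by the shell command python3 -m jog 'ROWS' [FORCE]. ROWS is JSON, a list of rows, each an object of numbers: "gripper": the opening, from 0 (shut) to 1 (fully open); "x", "y", "z": the shift along the tool's x, y, z in mm; "turn": the turn about the tool's z in degrees. In form: [{"gripper": .., "x": .., "y": .., "z": .., "turn": ..}, ...]. A call has exactly 10 rows; each row shifts and turns the commanded pose from where the row before left it, along the tool's axes as they then stand; what a row does not reach is not made up. A row lasts 1/8 s, in which the tool goes at most 62.5 mm and 10.7 degrees, less where a joint would pass 70% of its speed; a pose out of reach is approached as far as the arm can. A call with a gripper value outside its range is refused whole. The fingers move at their own pace and stop on an object; FORCE is the grip in N (left out, the last holds). Time passes only in rows, so rows that do not move let the fingers close, or fill a call up. It gives the time, the measured TCP pose, the force and the opening at its end, in the units of the state.
- observe(): the state, without advancing time (a new reading comes with each control period).
- camera(name): name is "side" or "top"; returns a dict with "image" (480x640x3 uint8, red, green, blue), "fx", "fy", "cx", "cy" (pixels), "T" (4x4, takes a point from camera to world coordinates). Camera axes: x right, y down, z forward; pixel columns grow to the right and rows downward; lengths in mm; the calibration is good to about 2 mm. A picture is of the moment at which its call begins. There is no depth.
- hand_in(): hands the job in, once; it reports no verdict.
The state is a dict: "clock": time; "qpos": joint angles; "joint_vel": joint speeds; "joint_efforts": joint torques, N m; "tcp_pos": TCP position; "orientation": TCP orientation; "contact_force": force on the tool from outside, world axes, zero at the start; "ft_torque": the same for the moment, N m; "gripper_width": opening from 0.0 (shut) to 1.0 (fully open).
Only numpy, scipy, OpenCV 4.12 (cv2) and the standard library are available. Lean on these libraries where they do the work, as an engineer would, in place of code of your own. Each camera call takes 0.05 s, during which the arm holds its last target.

## Working session

There is one attempt and no reset: what is moved stays moved. The work goes in short steps, Python scripts to look and compute and a shell command to move; the robot and the scene stay as the last step left them, time stands still between calls to the robot, and variables do not carry over. Pictures are saved under pics/ and viewed, and the job is handed in when it is done.

```bash
ls; mkdir -p pics
python3 - <<'E'
from rig import *
import cv2
print(observe())
for n in ("top","side"):
    c=camera(n); cv2.imwrite(f"pics/{n}0.png",c["image"][:,:,::-1]); print(n,c["fx"],c["fy"],c["cx"],c["cy"],c["T"])
E
```

```text
pics
{'clock': 0.0, 'qpos': array([-1.35846847e+00,  2.07432663e-01,  1.54295704e+00, -2.20737278e-05,
        1.39346797e+00, -1.50482223e-01]), 'joint_vel': array([-0.0006648 , -0.00048105, -0.00019715,  0.0015088 , -0.00030174,
       -0.0002458 ]), 'joint_efforts': array([ 9.83963182e-04, -3.70885348e+01, -2.81411272e+01,  6.98964251e-02,
        3.62300500e-02, -1.90562282e-04]), 'tcp_pos': array([ 203.88922959, -536.77535751,  204.28215034]), 'orientation': array([-3.13934997e+00, -3.18087752e-04,  3.62813639e-01]), 'contact_force': array([ 0.22887199, -0.59941039,  0.48324451]), 'ft_torque': array([ 0.01254046, -0.01688698, -0.00377329]), 'gripper_width': 1.0003279218491863}
top 622.0606161996997 622.0606161996997 320.6848679373509 245.71135327491893 [[ 1.20840441e-02 -9.90168747e-01  1.39355046e-01  3.61130489e+02]
 [-9.99868164e-01 -1.34770400e-02 -9.05667080e-03 -4.76057045e+00]
 [ 1.08457259e-02 -1.39227233e-01 -9.90201064e-01  1.59375421e+03]
 [ 0.00000000e+00  0.00000000e+00  0.00000000e+00  1.00000000e+00]]
side 471.77825022050644 471.77825022050644 316.1345975088449 235.73662281796993 [[ 9.88396930e-01 -6.31000799e-02  1.38166164e-01  4.40883492e+02]
 [-1.50912092e-01 -5.11166608e-01  8.46128974e-01 -7.95367261e+02]
 [ 1.72351234e-02 -8.57162225e-01 -5.14758071e-01  5.19233513e+02]
 [ 0.00000000e+00  0.00000000e+00  0.00000000e+00  1.00000000e+00]]
```

View pics/top0.png

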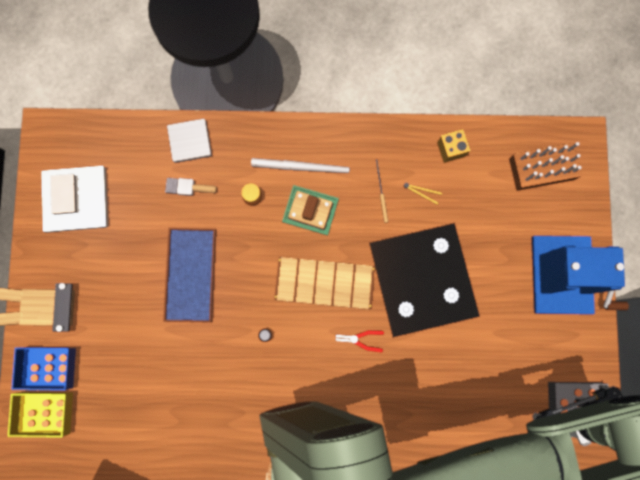

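View pics/side0.png

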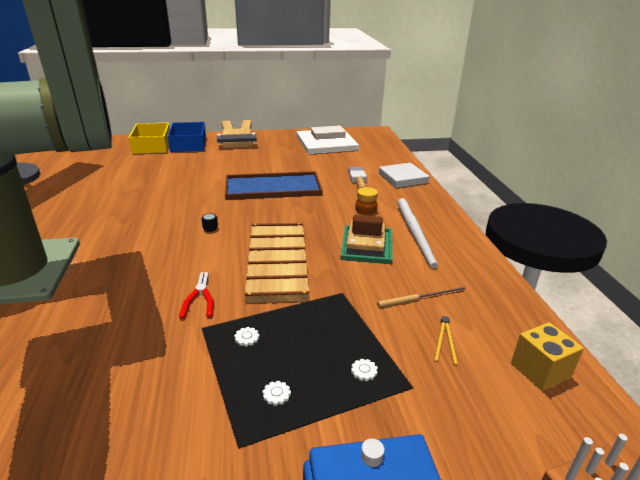

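The pictures show three medallions on the mat, at top px (441,245), (451,295) and (406,309). The board is around (325,283), the stand (310,210) and the tray (190,275). Next I'll measure from enlarged crops.

```bash
cat > h.py <<'E'
from rig import *
import cv2, numpy as np
def w(c,u,v,z):
    T=np.array(c["T"]); d=T[:3,:3]@np.array([(u-c["cx"])/c["fx"],(v-c["cy"])/c["fy"],1]); o=T[:3,3]
    return (o+d*(z-o[2])/d[2])
def px(c,p):
    T=np.array(c["T"]); q=T[:3,:3].T@(np.array(p,float)-T[:3,3]); return c["fx"]*q[0]/q[2]+c["cx"],c["fy"]*q[1]/q[2]+c["cy"]
def crop(c,u0,v0,u1,v1,k,name):
    im=c["image"][v0:v1,u0:u1,::-1]; im=cv2.resize(im,None,fx=k,fy=k,interpolation=cv2.INTER_CUBIC)
    for u in range((u0+9)//10*10,u1,10):
        x=int((u-u0+.5)*k); cv2.line(im,(x,0),(x,6),(0,255,255),1); cv2.putText(im,str(u),(x-9,16),0,.32,(0,255,255))
    for v in range((v0+9)//10*10,v1,10):
        y=int((v-v0+.5)*k); cv2.line(im,(0,y),(6,y),(0,255,255),1); cv2.putText(im,str(v),(8,y+4),0,.32,(0,255,255))
    cv2.imwrite(name,im)
def blobs(c,z,roi,lo=215):
    u0,v0,u1,v1=roi; im=c["image"][v0:v1,u0:u1].astype(int); mn=im.min(2)
    m=((mn>lo-60)&((im.max(2)-mn)<30)).astype(np.uint8)
    n,l,s,ce=cv2.connectedComponentsWithStats(m)
    for i in range(1,n):
        if s[i,4]>40:
            u,v=ce[i]+[u0,v0]; print("blob",s[i,4],round(u,1),round(v,1),w(c,u,v,z).round(1))
E
python3 - <<'E'
from h import *
c=camera("top")
crop(c,265,180,385,320,4,"pics/bd.png")
crop(c,270,180,345,240,8,"pics/st.png")
crop(c,155,220,225,330,5,"pics/tr.png")
blobs(c,9,(370,220,480,340))
s=camera("side"); blobs(s,9,(200,295,405,430))
crop(s,230,190,410,310,4,"pics/s1.png")
E
```

```text
blob 164 440.6 245.0 [ 590.1 -328.3    9. ]
blob 175 450.9 295.1 [ 461.6 -353.     9. ]
blob 175 405.7 309.0 [ 424.8 -237.1    9. ]
blob 317 246.2 335.2 [ 425.1 -239.3    9. ]
blob 395 364.1 368.5 [ 590.3 -330.7    9. ]
blob 464 276.3 391.7 [ 462.5 -355.2    9. ]
```

View pics/bd.png

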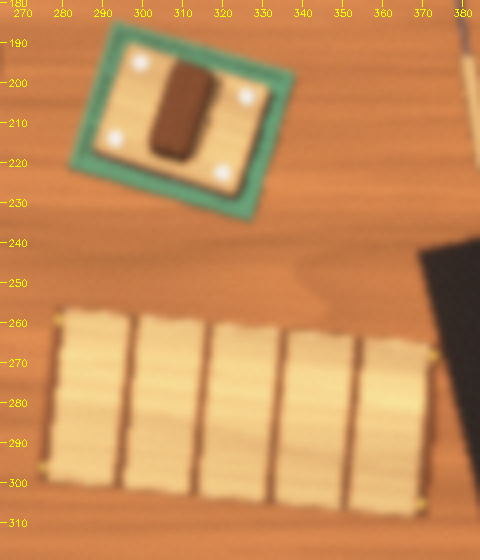

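View pics/st.png

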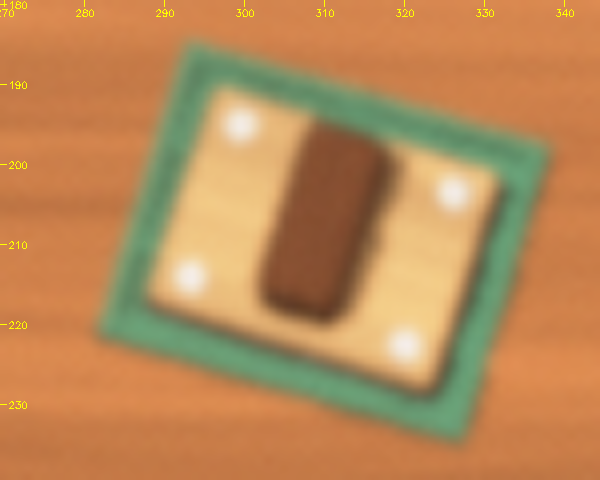

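View pics/tr.png

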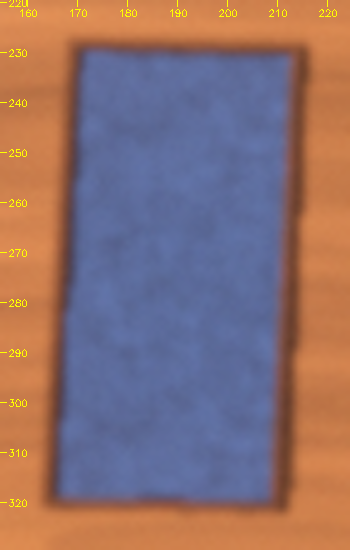

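View pics/s1.png

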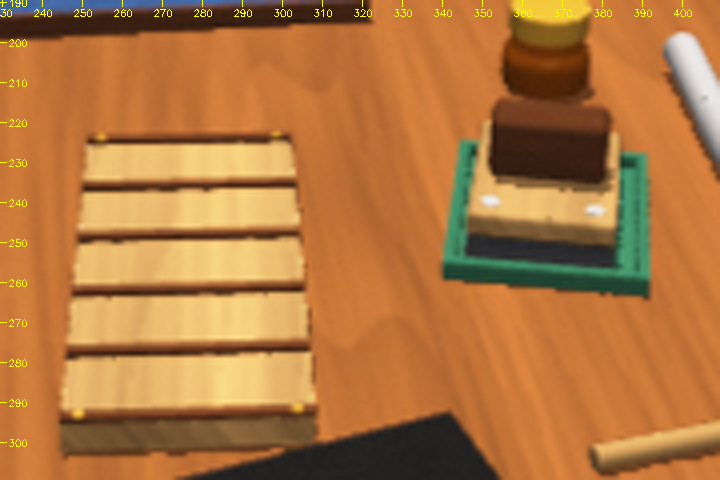

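Seen in the crops (top px):
- **Board:** brass studs at (279,259), (275.5,296), (373,268.5) and (369.5,305.5).
- **Stand:** outer corners at (293.5,185), (338,198), (327.5,234) and (282,221).
- **Lapper:** studs at (299.5,195), (326,203.5), (293,214) and (320,222.5).
- **Tray:** outer corners at (169,229), (216,229), (212,321) and (165,320).

```bash
python3 - <<'E'
from h import *
c=camera("top"); s=camera("side")
def rep(n,cam,P,z):
    W=np.array([w(cam,u,v,z) for u,v in P]); m=W.mean(0)
    print(n,m.round(1),"dims",[round(float(np.linalg.norm(W[(i+1)%4]-W[i])),1) for i in range(4)],
     "yaw of 0->1 +90, 0->3 edges deg",[round(float(np.degrees(np.arctan2(*(W[a]-W[b])[[1,0]]))),1) for a,b in((0,1),(3,2),(0,3),(1,2))])
rep("board t",c,[(279,259),(373,268.5),(369.5,305.5),(275.5,296)],18)
rep("board s",s,[(298.5,223),(303.5,291.5),(248.5,293),(254.5,224)],18)
rep("stand t",c,[(293.5,185),(338,198),(327.5,234),(282,221)],10)
rep("stand s",s,[(346,225.5),(341,265)[::1],(392,271),(392,228)],10)
rep("lap t",c,[(299.5,195),(326,203.5),(320,222.5),(293,214)],32)
rep("tray t",c,[(169,229),(216,229),(212,321),(165,320)],14)
print(w(c,314,198,65),w(c,307,217,65))
# side bar top ends
for p in [(354,215),(382,217)]: print("shadow",p)
E
python3 - <<'E'
from h import *
c=camera("side"); crop(c,330,170,410,250,7,"pics/s2.png"); crop(c,215,165,335,205,6,"pics/s3.png")
c=camera("top"); crop(c,245,150,405,225,5,"pics/t4.png");crop(c,255,320,395,360,5,"pics/t5.png")
E
```

```text
board t [489.6 -29.3  18. ] dims [240.7, 94.4, 238.7, 94.5] yaw of 0->1 +90, 0->3 edges deg [85.0, 85.0, -4.1, -5.4]
board s [488.7 -29.9  18. ] dims [240.1, 94.1, 239.2, 94.3] yaw of 0->1 +90, 0->3 edges deg [85.2, 85.3, -4.3, -4.9]
stand t [678.6   9.   10. ] dims [120.8, 98.7, 122.3, 99.7] yaw of 0->1 +90, 0->3 edges deg [74.2, 74.6, -16.3, -15.5]
stand s [675.5 -10.9  10. ] dims [153.1, 96.4, 163.1, 99.7] yaw of 0->1 +90, 0->3 edges deg [74.6, 73.5, 166.8, 160.9]
lap t [676.   10.4  32. ] dims [71.4, 51.7, 72.3, 52.2] yaw of 0->1 +90, 0->3 edges deg [72.7, 73.1, -17.6, -16.6]
tray t [505.6 310.8  14. ] dims [120.5, 234.8, 118.1, 232.1] yaw of 0->1 +90, 0->3 edges deg [90.8, 89.5, 0.2, -0.4]
[ 6.96909345e+02 -5.12945456e-01  6.50000000e+01] [648.21953446  16.3087837   65.        ]
shadow (354, 215)
shadow (382, 217)
```

View pics/s2.png

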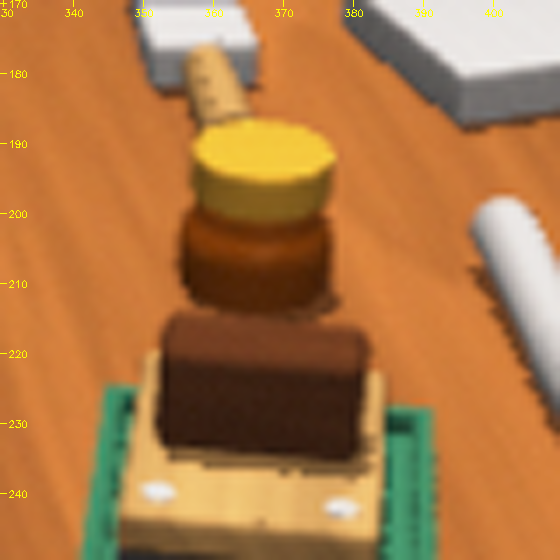

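View pics/s3.png

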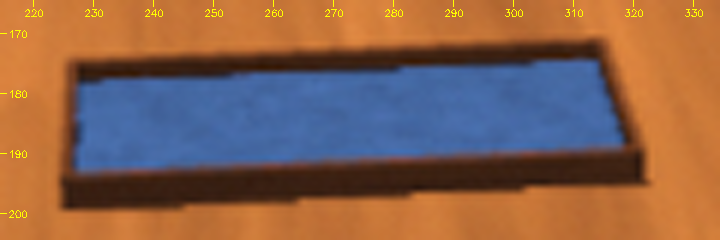

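```bash
cat >> h.py <<'E'
def to(x,y,z,yawdeg,o=None):
    o=o or observe(); p=o["tcp_pos"]; yaw=o["orientation"][2]
    dt=-((yawdeg-np.degrees(yaw)+180)%360-180)
    a=np.radians(yawdeg); d=np.array([x,y,z])-p
    print("t",round(o["clock"],2),"at",p.round(1),"rpy",np.degrees(o["orientation"]).round(1),"F",o["contact_force"].round(1),"g",round(o["gripper_width"],3))
    print("  turn first",round(dt,1)," then x %.1f y %.1f z %.1f"%(d[0]*np.cos(a)+d[1]*np.sin(a), d[0]*np.sin(a)-d[1]*np.cos(a), -d[2]))
E
python3 -m jog '[{"gripper":0.62,"x":0,"y":0,"z":0,"turn":-9.2},{"gripper":0.62,"x":0,"y":0,"z":0,"turn":-9.2},{"gripper":0.62,"x":0,"y":0,"z":0,"turn":-9.2},{"gripper":0.62,"x":0,"y":0,"z":0,"turn":-9.2},{"gripper":0.62,"x":0,"y":0,"z":0,"turn":-9.2},{"gripper":0.62,"x":0,"y":0,"z":0,"turn":-9.2},{"gripper":0.62,"x":0,"y":0,"z":0,"turn":-9.0},{"gripper":0.62,"x":0,"y":0,"z":0,"turn":0},{"gripper":0.62,"x":0,"y":0,"z":0,"turn":0},{"gripper":0.62,"x":0,"y":0,"z":0,"turn":0}]' 20
python3 -c "
from h import *
to(425,-238.2,60,85)"
```

```text
clock: 1.65
tcp_pos: [204.1, -537.6, 205.4]
orientation: [3.142, -0.0, 1.482]
contact_force: [-0.3, -0.0, 0.4]
gripper_width: 0.62
t 1.65 at [ 204.1 -537.6  205.4] rpy [180.   -0.   84.9] F [-0.3 -0.   0.4] g 0.62
  turn first -0.1  then x 317.5 y 194.0 z 145.4
```

```bash
python3 -m jog '[{"gripper":0.62,"x":35,"y":21.5,"z":16,"turn":0},{"gripper":0.62,"x":35,"y":21.5,"z":16,"turn":0},{"gripper":0.62,"x":35,"y":21.5,"z":16,"turn":0},{"gripper":0.62,"x":35,"y":21.5,"z":16,"turn":0},{"gripper":0.62,"x":35,"y":21.5,"z":16,"turn":0},{"gripper":0.62,"x":35,"y":21.5,"z":16,"turn":0},{"gripper":0.62,"x":35,"y":21.5,"z":16,"turn":0},{"gripper":0.62,"x":35,"y":21.5,"z":16,"turn":0},{"gripper":0.62,"x":37,"y":22,"z":17,"turn":0},{"gripper":0.62,"x":0,"y":0,"z":0,"turn":0}]'
python3 -c "
from h import *
to(425,-238.2,5,85)
s=camera('side'); crop(s,180,220,420,420,3,'pics/s5.png'); blobs(s,9,(200,295,405,430))"
```

```text
clock: 2.9
tcp_pos: [425.0, -235.8, 59.1]
orientation: [-3.139, -0.002, 1.487]
contact_force: [-0.8, -0.2, 0.3]
gripper_width: 0.623
t 2.9 at [ 425.  -235.8   59.1] rpy [-1.798e+02 -1.000e-01  8.520e+01] F [-0.8 -0.2  0.3] g 0.623
  turn first 0.2  then x -2.4 y 0.2 z 54.1
blob 267 246.5 335.7 [ 425.6 -240.4    9. ]
blob 410 364.0 368.8 [ 590.  -331.2    9. ]
blob 329 276.2 392.8 [ 462.3 -356.9    9. ]
blob 55 276.3 390.9 [ 462.6 -353.9    9. ]
```

View pics/s5.png

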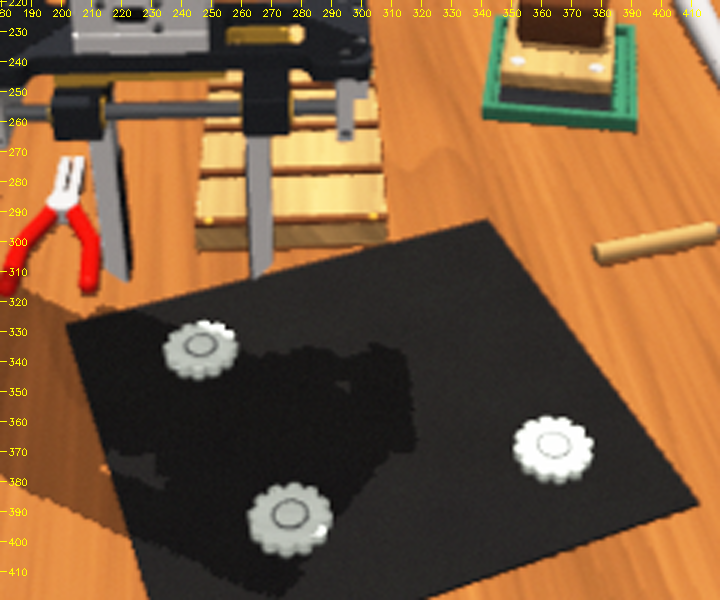

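```bash
python3 -c "
from h import *
to(425,-238.2,5,85)
camera('top')
to(425,-238.2,5,85)
camera('top')
to(425,-238.2,5,85)
camera('top')
to(425,-238.2,5,85)
"
```

```text
t 2.95 at [ 425.  -237.6   59.9] rpy [-179.9   -0.    85.1] F [-0.4 -0.5  0.2] g 0.616
  turn first 0.1  then x -0.6 y 0.0 z 54.9
t 3.0 at [ 425.2 -238.8   60.6] rpy [-180.    0.   85.] F [0.3 0.5 0.3] g 0.624
  turn first 0.0  then x 0.6 y -0.2 z 55.6
t 3.05 at [ 425.2 -239.6   61. ] rpy [1.8e+02 1.0e-01 8.5e+01] F [ 0.5  0.2 -0. ] g 0.62
  turn first -0.0  then x 1.4 y -0.3 z 56.0
t 3.1 at [ 425.2 -240.    61.1] rpy [1.799e+02 1.000e-01 8.490e+01] F [ 0.2 -0.7 -0.3] g 0.621
  turn first -0.1  then x 1.8 y -0.3 z 56.1
```

```bash
python3 -m jog '[{"gripper":0.62,"x":0.5,"y":0,"z":12,"turn":0},{"gripper":0.62,"x":0,"y":0,"z":14,"turn":0},{"gripper":0.62,"x":0,"y":0,"z":14,"turn":0},{"gripper":0.62,"x":0,"y":0,"z":10,"turn":0},{"gripper":0.62,"x":0,"y":0,"z":6,"turn":0},{"gripper":0.62,"x":0,"y":0,"z":0,"turn":0},{"gripper":0.62,"x":0,"y":0,"z":0,"turn":0},{"gripper":0.2,"x":0,"y":0,"z":0,"turn":0},{"gripper":0.2,"x":0,"y":0,"z":0,"turn":0},{"gripper":0.2,"x":0,"y":0,"z":0,"turn":0}]' 20
python3 -c "
from h import *
to(425,-238.2,60,85)"
```

```text
clock: 4.35
tcp_pos: [425.2, -238.3, 4.6]
orientation: [3.141, 0.0, 1.483]
contact_force: [0.4, 0.1, 0.1]
gripper_width: 0.372
t 4.35 at [ 425.2 -238.3    4.6] rpy [180.   0.  85.] F [0.4 0.1 0.1] g 0.372
  turn first -0.0  then x 0.1 y -0.3 z -55.4
```

```bash
python3 -m jog '[{"gripper":0.2,"x":0,"y":0,"z":0,"turn":0},{"gripper":0.2,"x":0,"y":0,"z":-10,"turn":0},{"gripper":0.2,"x":0,"y":0,"z":-15,"turn":0},{"gripper":0.2,"x":0,"y":0,"z":-15,"turn":0},{"gripper":0.2,"x":0,"y":0,"z":-15,"turn":0},{"gripper":0.2,"x":15,"y":2,"z":0,"turn":0},{"gripper":0.2,"x":30,"y":4,"z":0,"turn":0},{"gripper":0.2,"x":30,"y":5,"z":0,"turn":0},{"gripper":0.2,"x":35,"y":5,"z":0,"turn":0},{"gripper":0.2,"x":35,"y":5,"z":0,"turn":0}]' 30
python3 -m jog '[{"gripper":0.2,"x":35,"y":5,"z":0,"turn":0},{"gripper":0.2,"x":35,"y":5,"z":0,"turn":0},{"gripper":0.2,"x":35,"y":5,"z":0,"turn":0},{"gripper":0.2,"x":30,"y":5,"z":0,"turn":0},{"gripper":0.2,"x":20,"y":3.4,"z":0,"turn":0},{"gripper":0.2,"x":9.4,"y":1,"z":0,"turn":0},{"gripper":0.2,"x":0,"y":0,"z":0,"turn":0},{"gripper":0.2,"x":0,"y":0,"z":0,"turn":0},{"gripper":0.2,"x":0,"y":0,"z":0,"turn":0},{"gripper":0.2,"x":0,"y":0,"z":0,"turn":0}]'
python3 -c "
from h import *
to(497.4,66,16.5,85)
s=camera('side'); crop(s,180,120,420,300,3,'pics/s6.png')"
```

```text
clock: 5.6
tcp_pos: [458.1, -93.4, 59.0]
orientation: [-3.14, -0.001, 1.483]
contact_force: [0.0, -0.5, 0.0]
gripper_width: 0.365
clock: 6.85
tcp_pos: [497.3, 65.5, 59.5]
orientation: [-3.142, 0.0, 1.482]
contact_force: [0.4, -0.0, -0.8]
gripper_width: 0.371
t 6.85 at [497.3  65.5  59.5] rpy [-180.     0.    84.9] F [ 0.4 -0.  -0.8] g 0.371
  turn first -0.1  then x 0.5 y 0.1 z 43.0
```

View pics/s6.png

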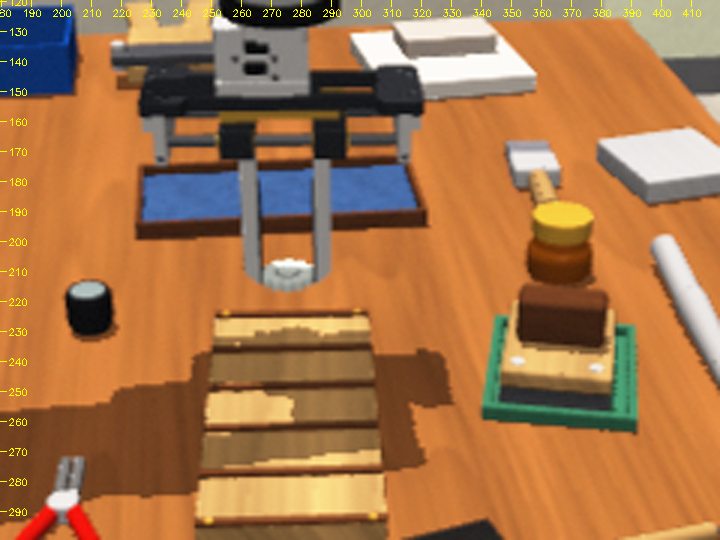

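The disc is held level at about side px (276,210), so I'll set it down in groove 1.

```bash
python3 -m jog '[{"gripper":0.2,"x":0.4,"y":0,"z":12,"turn":0},{"gripper":0.2,"x":0,"y":0,"z":15,"turn":0},{"gripper":0.2,"x":0,"y":0,"z":8,"turn":0},{"gripper":0.2,"x":0,"y":0,"z":5,"turn":0},{"gripper":0.2,"x":0,"y":0,"z":2.3,"turn":0},{"gripper":0.2,"x":0,"y":0,"z":0,"turn":0},{"gripper":0.2,"x":0,"y":0,"z":0,"turn":0},{"gripper":0.55,"x":0,"y":0,"z":0,"turn":0},{"gripper":0.55,"x":0,"y":0,"z":0,"turn":0},{"gripper":0.55,"x":0,"y":0,"z":0,"turn":0}]'
python3 -m jog '[{"gripper":0.6,"x":0,"y":0,"z":-10,"turn":0},{"gripper":0.6,"x":0,"y":0,"z":-15,"turn":0},{"gripper":0.6,"x":0,"y":0,"z":-15,"turn":0},{"gripper":0.6,"x":-20,"y":0,"z":-15,"turn":0},{"gripper":0.6,"x":-35,"y":0,"z":0,"turn":0},{"gripper":0.6,"x":-35,"y":0,"z":0,"turn":0},{"gripper":0.6,"x":-20,"y":0,"z":0,"turn":0},{"gripper":0.6,"x":-10,"y":0,"z":0,"turn":0},{"gripper":0.6,"x":0,"y":0,"z":0,"turn":0},{"gripper":0.6,"x":0,"y":0,"z":0,"turn":0}]'
python3 -c "
from h import *
to(462,-354.1,60,85)
s=camera('side'); crop(s,180,190,420,410,3,'pics/s7.png'); blobs(s,21,(250,200,320,300)); blobs(s,9,(200,295,405,430))"
```

```text
clock: 8.15
tcp_pos: [497.5, 66.4, 17.3]
orientation: [3.141, -0.0, 1.483]
contact_force: [0.3, 0.6, 0.4]
gripper_width: 0.549
clock: 9.4
tcp_pos: [486.9, -52.5, 72.3]
orientation: [3.141, -0.0, 1.484]
contact_force: [0.5, 0.5, -0.6]
gripper_width: 0.597
t 9.4 at [486.9 -52.5  72.3] rpy [180.  -0.  85.] F [ 0.5  0.5 -0.6] g 0.597
  turn first 0.0  then x -302.6 y 1.4 z 12.3
blob 128 276.3 228.3 [496.1  63.8  21. ]
blob 403 364.0 368.6 [ 590.1 -330.9    9. ]
blob 471 276.2 391.8 [ 462.4 -355.3    9. ]
```

View pics/s7.png

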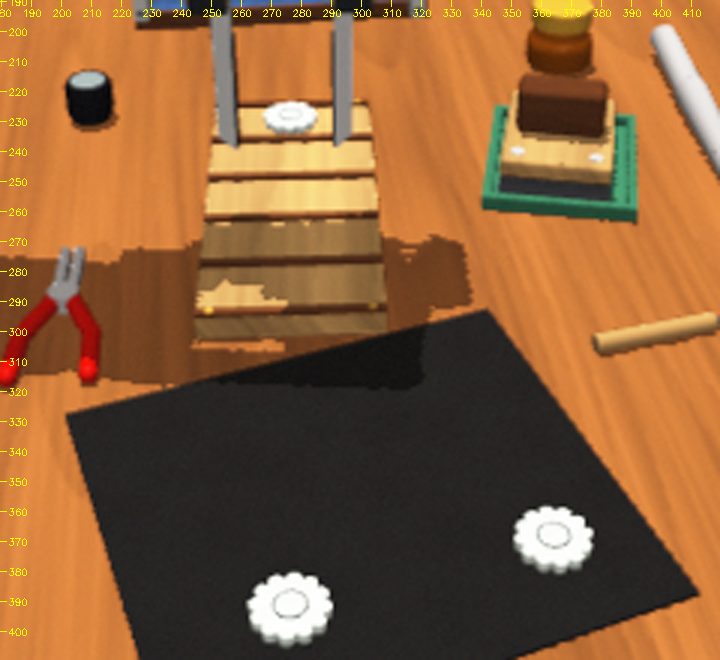

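The medallion sits well in groove 1 at px (276,228). B hasn't moved, at (276,392).

```bash
python3 -m jog '[{"gripper":0.62,"x":-20,"y":0,"z":0,"turn":0},{"gripper":0.62,"x":-35,"y":0,"z":0,"turn":0},{"gripper":0.62,"x":-45,"y":0,"z":0,"turn":0},{"gripper":0.62,"x":-45,"y":0.4,"z":0,"turn":0},{"gripper":0.62,"x":-45,"y":1,"z":0,"turn":0},{"gripper":0.62,"x":-45,"y":0,"z":0,"turn":0},{"gripper":0.62,"x":-35,"y":0,"z":0,"turn":0},{"gripper":0.62,"x":-22,"y":0,"z":5,"turn":0},{"gripper":0.62,"x":-10.5,"y":0,"z":10,"turn":0},{"gripper":0.62,"x":0,"y":0,"z":12,"turn":0}]'
python3 -m jog '[{"gripper":0.62,"x":0,"y":0,"z":14,"turn":0},{"gripper":0.62,"x":0,"y":0,"z":14,"turn":0},{"gripper":0.62,"x":0,"y":0,"z":8,"turn":0},{"gripper":0.62,"x":0,"y":0,"z":4.6,"turn":0},{"gripper":0.62,"x":0,"y":0,"z":0,"turn":0},{"gripper":0.62,"x":0,"y":0,"z":0,"turn":0},{"gripper":0.2,"x":0,"y":0,"z":0,"turn":0},{"gripper":0.2,"x":0,"y":0,"z":0,"turn":0},{"gripper":0.2,"x":0,"y":0,"z":0,"turn":0},{"gripper":0.2,"x":0,"y":0,"z":0,"turn":0}]' 30
python3 -c "
from h import *
to(493.3,18.2,17.2,85)"
```

```text
clock: 10.7
tcp_pos: [461.8, -354.0, 44.1]
orientation: [-3.141, -0.001, 1.483]
contact_force: [0.5, -0.4, -0.5]
gripper_width: 0.624
clock: 11.95
tcp_pos: [462.0, -354.8, 4.8]
orientation: [3.141, 0.0, 1.483]
contact_force: [0.3, 0.4, 1.2]
gripper_width: 0.367
t 11.95 at [ 462.  -354.8    4.8] rpy [180.   0.  85.] F [0.3 0.4 1.2] g 0.367
  turn first -0.0  then x 374.3 y -1.4 z -12.4
```

```bash
python3 -m jog '[{"gripper":0.2,"x":0,"y":0,"z":-10,"turn":0},{"gripper":0.2,"x":0,"y":0,"z":-15,"turn":0},{"gripper":0.2,"x":0,"y":0,"z":-15,"turn":0},{"gripper":0.2,"x":10,"y":0,"z":-10,"turn":0},{"gripper":0.2,"x":25,"y":0,"z":-5,"turn":0},{"gripper":0.2,"x":38,"y":0,"z":0,"turn":0},{"gripper":0.2,"x":40,"y":-0.4,"z":0,"turn":0},{"gripper":0.2,"x":40,"y":-1,"z":0,"turn":0},{"gripper":0.2,"x":40,"y":0,"z":0,"turn":0},{"gripper":0.2,"x":40,"y":0,"z":0,"turn":0}]'
python3 -m jog '[{"gripper":0.2,"x":40,"y":0,"z":0,"turn":0},{"gripper":0.2,"x":40,"y":0,"z":0,"turn":0},{"gripper":0.2,"x":32,"y":0,"z":0,"turn":0},{"gripper":0.2,"x":20,"y":0,"z":0,"turn":0},{"gripper":0.2,"x":9.3,"y":0,"z":0,"turn":0},{"gripper":0.2,"x":0,"y":0,"z":0,"turn":0},{"gripper":0.2,"x":0,"y":0,"z":0,"turn":0},{"gripper":0.2,"x":0,"y":0,"z":0,"turn":0},{"gripper":0.2,"x":0,"y":0,"z":0,"turn":0},{"gripper":0.2,"x":0,"y":0,"z":0,"turn":0}]'
python3 -c "
from h import *
to(493.3,18.2,17.2,85)
s=camera('side'); crop(s,180,120,420,300,3,'pics/s8.png')"
```

```text
clock: 13.2
tcp_pos: [479.7, -119.1, 59.3]
orientation: [-3.14, -0.001, 1.484]
contact_force: [0.1, -0.6, -1.1]
gripper_width: 0.365
clock: 14.45
tcp_pos: [493.2, 18.0, 59.5]
orientation: [-3.142, -0.0, 1.483]
contact_force: [0.5, 0.6, -0.5]
gripper_width: 0.366
t 14.45 at [493.2  18.   59.5] rpy [-180.    -0.    84.9] F [ 0.5  0.6 -0.5] g 0.366
  turn first -0.1  then x 0.2 y 0.1 z 42.3
```

View pics/s8.png

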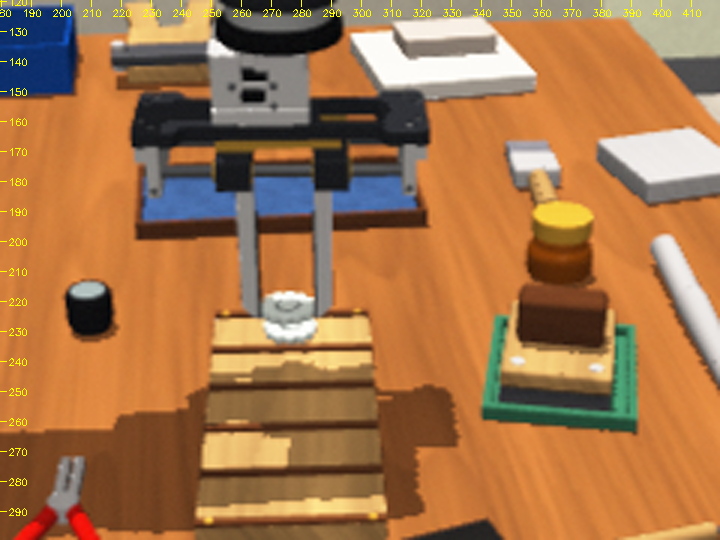

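The second disc is still gripped at px (275,221), so I'll lower it.

```bash
python3 -m jog '[{"gripper":0.2,"x":0,"y":0,"z":12,"turn":0},{"gripper":0.2,"x":0,"y":0,"z":15,"turn":0},{"gripper":0.2,"x":0,"y":0,"z":8,"turn":0},{"gripper":0.2,"x":0,"y":0,"z":5,"turn":0},{"gripper":0.2,"x":0,"y":0,"z":2,"turn":0},{"gripper":0.2,"x":0,"y":0,"z":0,"turn":0},{"gripper":0.2,"x":0,"y":0,"z":0,"turn":0},{"gripper":0.55,"x":0,"y":0,"z":0,"turn":0},{"gripper":0.55,"x":0,"y":0,"z":0,"turn":0},{"gripper":0.55,"x":0,"y":0,"z":0,"turn":0}]'
python3 -m jog '[{"gripper":0.6,"x":0,"y":0,"z":-10,"turn":0},{"gripper":0.6,"x":0,"y":0,"z":-15,"turn":0},{"gripper":0.6,"x":0,"y":0,"z":-15,"turn":0},{"gripper":0.6,"x":-20,"y":0,"z":-15,"turn":0},{"gripper":0.6,"x":-35,"y":0,"z":0,"turn":0},{"gripper":0.6,"x":-35,"y":0,"z":0,"turn":0},{"gripper":0.6,"x":-20,"y":0,"z":0,"turn":0},{"gripper":0.6,"x":-10,"y":0,"z":0,"turn":0},{"gripper":0.6,"x":0,"y":0,"z":0,"turn":0},{"gripper":0.6,"x":0,"y":0,"z":0,"turn":0}]'
python3 -c "
from h import *
to(590.2,-329.5,60,85)
s=camera('side'); crop(s,180,190,420,410,3,'pics/s9.png'); blobs(s,21,(250,200,320,300)); blobs(s,9,(200,295,405,430))"
```

```text
clock: 15.75
tcp_pos: [493.3, 18.4, 17.8]
orientation: [3.141, 0.0, 1.483]
contact_force: [0.8, -0.3, 0.5]
gripper_width: 0.549
clock: 17.0
tcp_pos: [482.7, -100.5, 72.7]
orientation: [3.142, -0.0, 1.484]
contact_force: [-0.1, 0.8, 0.4]
gripper_width: 0.599
t 17.0 at [ 482.7 -100.5   72.7] rpy [180.  -0.  85.] F [-0.1  0.8  0.4] g 0.599
  turn first 0.0  then x -218.8 y 127.1 z 12.7
blob 128 276.3 228.3 [496.1  63.8  21. ]
blob 144 276.2 240.1 [492.1  16.5  21. ]
blob 403 364.0 368.6 [ 590.1 -330.9    9. ]
```

View pics/s9.png

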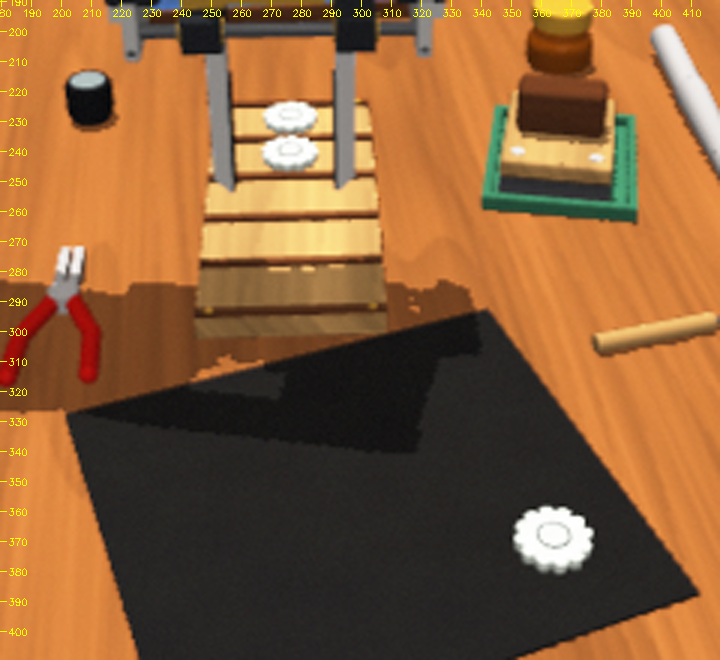

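Grooves 1 and 2 are filled (px (276,228) and (276,240)). A is unmoved at (364,369).

```bash
python3 -m jog '[{"gripper":0.62,"x":-15,"y":8,"z":0,"turn":0},{"gripper":0.62,"x":-30,"y":17,"z":0,"turn":0},{"gripper":0.62,"x":-35,"y":20,"z":0,"turn":0},{"gripper":0.62,"x":-35,"y":21,"z":0,"turn":0},{"gripper":0.62,"x":-35,"y":21,"z":0,"turn":0},{"gripper":0.62,"x":-32,"y":19,"z":0,"turn":0},{"gripper":0.62,"x":-22,"y":13,"z":0,"turn":0},{"gripper":0.62,"x":-12,"y":7,"z":5,"turn":0},{"gripper":0.62,"x":-2.8,"y":1.1,"z":10,"turn":0},{"gripper":0.62,"x":0,"y":0,"z":12,"turn":0}]'
python3 -m jog '[{"gripper":0.62,"x":0,"y":0,"z":14,"turn":0},{"gripper":0.62,"x":0,"y":0,"z":14,"turn":0},{"gripper":0.62,"x":0,"y":0,"z":8,"turn":0},{"gripper":0.62,"x":0,"y":0,"z":5,"turn":0},{"gripper":0.62,"x":0,"y":0,"z":0,"turn":0},{"gripper":0.62,"x":0,"y":0,"z":0,"turn":0},{"gripper":0.2,"x":0,"y":0,"z":0,"turn":0},{"gripper":0.2,"x":0,"y":0,"z":0,"turn":0},{"gripper":0.2,"x":0,"y":0,"z":0,"turn":0},{"gripper":0.2,"x":0,"y":0,"z":0,"turn":0}]' 30
python3 -c "
from h import *
to(489.2,-29.6,17.2,85)"
```

```text
clock: 18.3
tcp_pos: [589.6, -329.5, 44.3]
orientation: [-3.141, -0.001, 1.484]
contact_force: [0.4, 0.2, 0.1]
gripper_width: 0.622
clock: 19.55
tcp_pos: [590.4, -330.4, 4.8]
orientation: [3.141, 0.0, 1.483]
contact_force: [0.4, -0.2, 1.2]
gripper_width: 0.368
t 19.55 at [ 590.4 -330.4    4.8] rpy [180.   0.  85.] F [ 0.4 -0.2  1.2] g 0.368
  turn first -0.0  then x 290.8 y -127.0 z -12.4
```

```bash
python3 -m jog '[{"gripper":0.2,"x":0,"y":0,"z":-10,"turn":0},{"gripper":0.2,"x":0,"y":0,"z":-15,"turn":0},{"gripper":0.2,"x":0,"y":0,"z":-15,"turn":0},{"gripper":0.2,"x":10,"y":-4,"z":-10,"turn":0},{"gripper":0.2,"x":25,"y":-11,"z":-5,"turn":0},{"gripper":0.2,"x":35,"y":-15,"z":0,"turn":0},{"gripper":0.2,"x":35,"y":-15,"z":0,"turn":0},{"gripper":0.2,"x":35,"y":-15,"z":0,"turn":0},{"gripper":0.2,"x":35,"y":-15,"z":0,"turn":0},{"gripper":0.2,"x":35,"y":-15,"z":0,"turn":0}]'
python3 -m jog '[{"gripper":0.2,"x":35,"y":-15,"z":0,"turn":0},{"gripper":0.2,"x":25,"y":-12,"z":0,"turn":0},{"gripper":0.2,"x":15,"y":-7,"z":0,"turn":0},{"gripper":0.2,"x":5.8,"y":-3,"z":0,"turn":0},{"gripper":0.2,"x":0,"y":0,"z":0,"turn":0},{"gripper":0.2,"x":0,"y":0,"z":0,"turn":0},{"gripper":0.2,"x":0,"y":0,"z":0,"turn":0},{"gripper":0.2,"x":0,"y":0,"z":0,"turn":0},{"gripper":0.2,"x":0,"y":0,"z":0,"turn":0},{"gripper":0.2,"x":0,"y":0,"z":0,"turn":0}]'
python3 -c "
from h import *
to(489.2,-29.6,17.2,85)
s=camera('side'); crop(s,180,120,420,300,3,'pics/s10.png')"
```

```text
clock: 20.8
tcp_pos: [518.1, -111.4, 60.2]
orientation: [3.141, -0.0, 1.483]
contact_force: [0.2, -0.2, -1.0]
gripper_width: 0.366
clock: 22.05
tcp_pos: [489.1, -29.5, 59.5]
orientation: [-3.142, 0.0, 1.483]
contact_force: [-0.4, 0.3, -0.6]
gripper_width: 0.366
t 22.05 at [489.1 -29.5  59.5] rpy [-180.    0.   85.] F [-0.4  0.3 -0.6] g 0.366
  turn first -0.0  then x -0.1 y 0.1 z 42.3
```

View pics/s10.png

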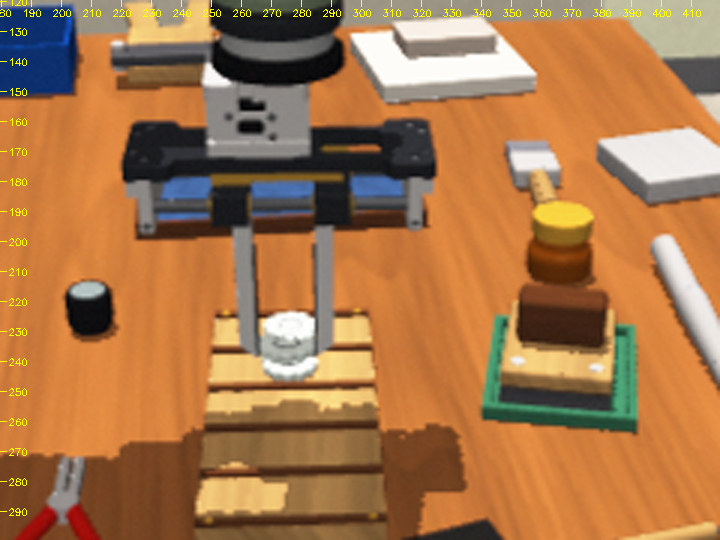

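The third disc is held at px (275,233), so I'll lower it into groove 3.

```bash
python3 -m jog '[{"gripper":0.2,"x":0,"y":0,"z":12,"turn":0},{"gripper":0.2,"x":0,"y":0,"z":15,"turn":0},{"gripper":0.2,"x":0,"y":0,"z":8,"turn":0},{"gripper":0.2,"x":0,"y":0,"z":5,"turn":0},{"gripper":0.2,"x":0,"y":0,"z":2,"turn":0},{"gripper":0.2,"x":0,"y":0,"z":0,"turn":0},{"gripper":0.2,"x":0,"y":0,"z":0,"turn":0},{"gripper":0.55,"x":0,"y":0,"z":0,"turn":0},{"gripper":0.55,"x":0,"y":0,"z":0,"turn":0},{"gripper":0.55,"x":0,"y":0,"z":0,"turn":0}]'
python3 -m jog '[{"gripper":0.6,"x":0,"y":0,"z":-10,"turn":0},{"gripper":0.6,"x":0,"y":0,"z":-20,"turn":0},{"gripper":0.6,"x":0,"y":0,"z":-20,"turn":0},{"gripper":0.6,"x":0,"y":0,"z":-20,"turn":0},{"gripper":0.6,"x":0,"y":0,"z":-20,"turn":-5},{"gripper":0.6,"x":0,"y":0,"z":0,"turn":-9},{"gripper":0.6,"x":0,"y":0,"z":0,"turn":-9},{"gripper":0.6,"x":0,"y":0,"z":0,"turn":-9},{"gripper":0.6,"x":0,"y":0,"z":0,"turn":-9},{"gripper":0.6,"x":0,"y":0,"z":0,"turn":-9}]'
python3 -m jog '[{"gripper":0.6,"x":0,"y":0,"z":0,"turn":-9},{"gripper":0.6,"x":0,"y":0,"z":0,"turn":-9},{"gripper":0.6,"x":0,"y":0,"z":0,"turn":-9},{"gripper":0.6,"x":0,"y":0,"z":0,"turn":-1},{"gripper":0.6,"x":0,"y":0,"z":0,"turn":0},{"gripper":0.6,"x":0,"y":0,"z":0,"turn":0},{"gripper":0.6,"x":0,"y":0,"z":0,"turn":0},{"gripper":0.6,"x":0,"y":0,"z":0,"turn":0},{"gripper":0.6,"x":0,"y":0,"z":0,"turn":0},{"gripper":0.6,"x":0,"y":0,"z":0,"turn":0}]'
python3 -c "
from h import *
to(676,10,100,163)
s=camera('side'); crop(s,180,190,420,410,3,'pics/s11.png'); blobs(s,21,(250,200,320,300)); crop(s,325,180,415,280,6,'pics/s12.png')
c=camera('top'); crop(c,265,180,345,310,5,'pics/t11.png')"
```

```text
clock: 23.35
tcp_pos: [489.2, -29.5, 17.7]
orientation: [3.141, 0.0, 1.483]
contact_force: [-0.7, -0.1, 0.4]
gripper_width: 0.55
clock: 24.6
tcp_pos: [489.3, -29.5, 108.3]
orientation: [3.141, 0.001, 2.361]
contact_force: [-0.5, 0.6, 0.7]
gripper_width: 0.6
clock: 25.85
tcp_pos: [489.0, -29.4, 107.5]
orientation: [3.142, -0.0, 2.845]
contact_force: [0.3, -0.9, 0.8]
gripper_width: 0.597
t 25.85 at [489.  -29.4 107.5] rpy [180.  -0. 163.] F [ 0.3 -0.9  0.8] g 0.597
  turn first -0.0  then x -167.3 y 92.4 z 7.5
blob 129 276.2 228.3 [496.   63.9  21. ]
blob 135 275.8 239.9 [491.4  17.3  21. ]
blob 128 274.9 253.2 [485.9 -31.1  21. ]
```

View pics/s11.png

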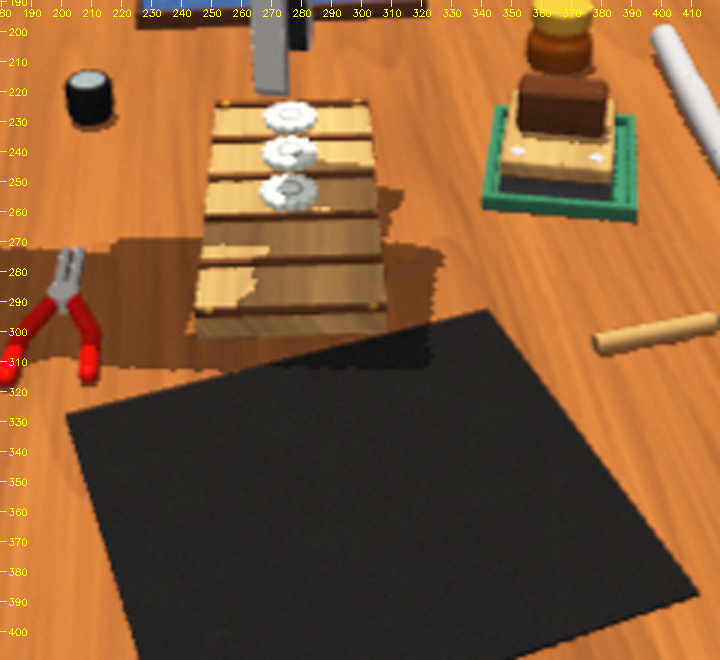

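View pics/s12.png

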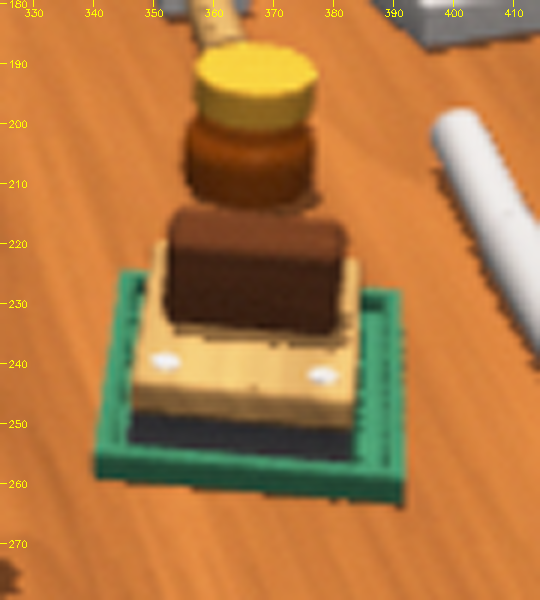

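View pics/t11.png

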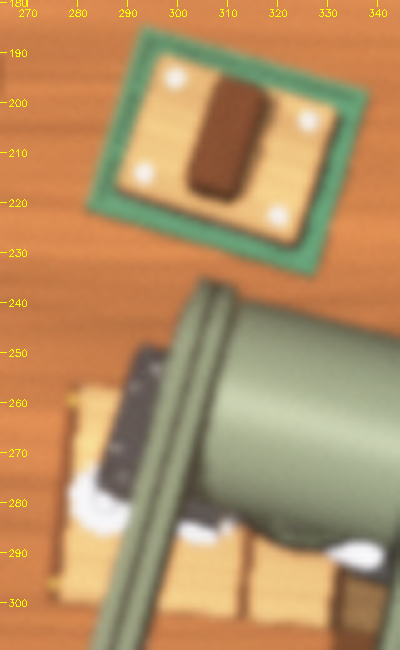

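All three grooves are filled, at px (276,228), (276,240) and (275,253). In the side view the bar's top face spans (354,214), (382,216.5), (382,223) and (353,221). The stand's rim corners are (345,225), (391.5,228.5), (392.5,259) and (340.5,255).

```bash
python3 -c "
from h import *
s=camera('side');c=camera('top')
def r(n,cam,P,z):
    W=np.array([w(cam,u,v,z) for u,v in P]); print(n,W.mean(0).round(1)); print(W.round(1))
r('bar s',s,[(354,214),(382,216.5),(382,224),(353,221.5)],65)
r('stand s',s,[(345,225),(391.5,228.5),(392.5,259),(340.5,255)],10)
r('studs s front',s,[(352,239.5),(378,242)],32)
r('studs top',c,[(299.5,195),(326,203.5),(320,222.5),(293,214)],32)
r('bar top ends',c,[(309.5,195.5),(318,199.5),(312,218.5),(303,216)],65)
r('stand t',c,[(293.5,185),(338,198),(327.5,234),(282,221)],10)
"
```

```text
bar s [674.8   3.   65. ]
[[652.1  26.6  65. ]
 [706.1   9.5  65. ]
 [697.8 -20.4  65. ]
 [643.3  -3.7  65. ]]
stand s [679.3   7.6  10. ]
[[647.   79.   10. ]
 [744.1  51.8  10. ]
 [712.  -63.5  10. ]
 [614.  -36.9  10. ]]
studs s front [664.7 -25.3  32. ]
[[640.2 -17.6  32. ]
 [689.2 -33.1  32. ]]
studs top [676.   10.4  32. ]
[[711.5  36.9  32. ]
 [690.2 -31.3  32. ]
 [640.6 -16.6  32. ]
 [661.7  52.6  32. ]]
bar top ends [672.9   7.6  65. ]
[[703.2  10.9  65. ]
 [693.2 -10.6  65. ]
 [644.6   3.8  65. ]
 [650.6  26.3  65. ]]
stand t [678.6   9.   10. ]
[[742.8  53.5  10. ]
 [709.9 -62.8  10. ]
 [614.7 -36.4  10. ]
 [647.1  81.5  10. ]]
```

```bash
python3 -m jog '[{"gripper":0.6,"x":-12,"y":6,"z":0,"turn":0},{"gripper":0.6,"x":-25,"y":14,"z":0,"turn":0},{"gripper":0.6,"x":-30,"y":17,"z":0,"turn":0},{"gripper":0.6,"x":-30,"y":17,"z":0,"turn":0},{"gripper":0.6,"x":-30,"y":17,"z":0,"turn":0},{"gripper":0.6,"x":-22,"y":12,"z":0,"turn":0},{"gripper":0.6,"x":-13,"y":7,"z":0,"turn":0},{"gripper":0.6,"x":-5.3,"y":2.4,"z":0,"turn":0},{"gripper":0.6,"x":0,"y":0,"z":0,"turn":0},{"gripper":0.6,"x":0,"y":0,"z":0,"turn":0}]'
python3 -m jog '[{"gripper":0.6,"x":0,"y":0,"z":0,"turn":0},{"gripper":0.6,"x":0,"y":0,"z":10,"turn":0},{"gripper":0.6,"x":0,"y":0,"z":15,"turn":0},{"gripper":0.6,"x":0,"y":0,"z":15,"turn":0},{"gripper":0.6,"x":0,"y":0,"z":15,"turn":0},{"gripper":0.6,"x":0,"y":0,"z":10,"turn":0},{"gripper":0.6,"x":0,"y":0,"z":5,"turn":0},{"gripper":0.6,"x":0,"y":0,"z":1,"turn":0},{"gripper":0.6,"x":0,"y":0,"z":0,"turn":0},{"gripper":0.6,"x":0,"y":0,"z":0,"turn":0}]'
python3 -c "
from h import *
to(676,9.8,36,163)
s=camera('side'); crop(s,325,150,435,280,5,'pics/s13.png')"
```

```text
clock: 27.3
tcp_pos: [675.6, 9.9, 107.4]
orientation: [-3.141, -0.001, 2.845]
contact_force: [-0.4, 0.7, -0.3]
gripper_width: 0.604
clock: 28.55
tcp_pos: [676.6, 9.9, 37.3]
orientation: [3.141, 0.001, 2.845]
contact_force: [-0.3, -0.4, -0.1]
gripper_width: 0.598
t 28.55 at [676.6   9.9  37.3] rpy [1.80e+02 1.00e-01 1.63e+02] F [-0.3 -0.4 -0.1] g 0.598
  turn first -0.0  then x 0.5 y -0.3 z 1.3
```

View pics/s13.png

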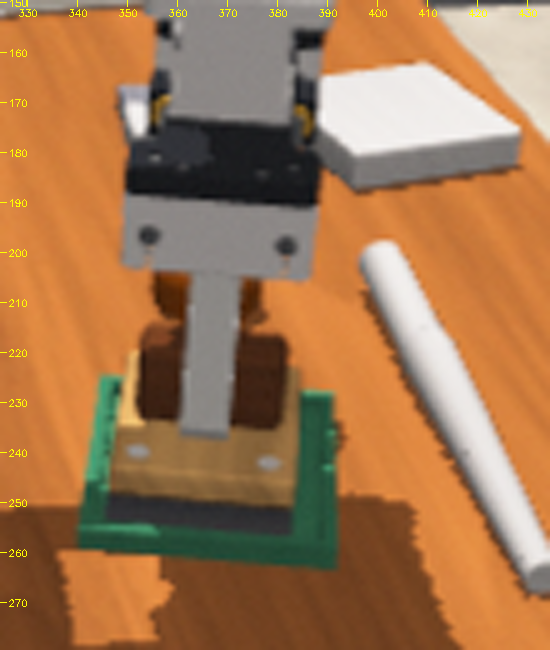

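```bash
python3 -m jog '[{"gripper":0.1,"x":0,"y":0,"z":0,"turn":0},{"gripper":0.1,"x":0,"y":0,"z":0,"turn":0},{"gripper":0.1,"x":0,"y":0,"z":0,"turn":0},{"gripper":0.1,"x":0,"y":0,"z":0,"turn":0},{"gripper":0.1,"x":0,"y":0,"z":0,"turn":0},{"gripper":0.1,"x":0,"y":0,"z":0,"turn":0},{"gripper":0.1,"x":0,"y":0,"z":-3,"turn":0},{"gripper":0.1,"x":0,"y":0,"z":-6,"turn":0},{"gripper":0.1,"x":0,"y":0,"z":-10,"turn":0},{"gripper":0.1,"x":0,"y":0,"z":-10,"turn":0}]' 50
python3 -m jog '[{"gripper":0.1,"x":0,"y":0,"z":-10,"turn":0},{"gripper":0.1,"x":0,"y":0,"z":-10,"turn":0},{"gripper":0.1,"x":0,"y":0,"z":-6,"turn":0},{"gripper":0.1,"x":0,"y":0,"z":0,"turn":0},{"gripper":0.1,"x":0,"y":0,"z":0,"turn":0},{"gripper":0.1,"x":0,"y":0,"z":0,"turn":0},{"gripper":0.1,"x":0,"y":0,"z":0,"turn":0},{"gripper":0.1,"x":0,"y":0,"z":0,"turn":0},{"gripper":0.1,"x":0,"y":0,"z":0,"turn":0},{"gripper":0.1,"x":0,"y":0,"z":0,"turn":0}]'
python3 -c "
from h import *
to(676,9.8,36,163)
s=camera('side'); crop(s,325,130,435,280,5,'pics/s14.png')"
```

```text
clock: 29.85
tcp_pos: [676.1, 9.9, 66.3]
orientation: [3.142, 0.0, 2.845]
contact_force: [0.7, 0.6, -3.7]
gripper_width: 0.295
clock: 31.1
tcp_pos: [676.1, 10.0, 91.5]
orientation: [3.142, 0.0, 2.845]
contact_force: [-0.3, 0.0, -3.0]
gripper_width: 0.298
t 31.1 at [676.1  10.   91.5] rpy [180.   0. 163.] F [-0.3  0.  -3. ] g 0.298
  turn first -0.0  then x 0.0 y -0.2 z 55.5
```

View pics/s14.png

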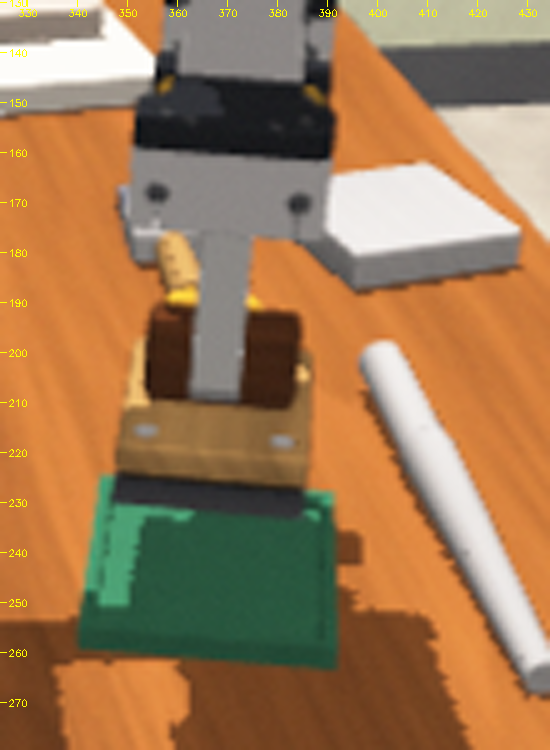

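The block is lifted clean and level, with the bar centred on the finger at px (368,200). I'll carry it to above the first medallion.

```bash
python3 -m jog '[{"gripper":0.1,"x":0,"y":0,"z":0,"turn":-3},{"gripper":0.1,"x":0,"y":0,"z":0,"turn":-6},{"gripper":0.1,"x":0,"y":0,"z":0,"turn":-3},{"gripper":0.1,"x":10,"y":2,"z":0,"turn":0},{"gripper":0.1,"x":20,"y":4,"z":0,"turn":0},{"gripper":0.1,"x":25,"y":6,"z":0,"turn":0},{"gripper":0.1,"x":25,"y":6,"z":0,"turn":0},{"gripper":0.1,"x":25,"y":6,"z":0,"turn":0},{"gripper":0.1,"x":25,"y":6,"z":0,"turn":0},{"gripper":0.1,"x":25,"y":5,"z":0,"turn":0}]'
python3 -m jog '[{"gripper":0.1,"x":18,"y":3,"z":0,"turn":0},{"gripper":0.1,"x":8,"y":2,"z":0,"turn":0},{"gripper":0.1,"x":1.9,"y":0.2,"z":0,"turn":0},{"gripper":0.1,"x":0,"y":0,"z":0,"turn":0},{"gripper":0.1,"x":0,"y":0,"z":0,"turn":0},{"gripper":0.1,"x":0,"y":0,"z":0,"turn":0},{"gripper":0.1,"x":0,"y":0,"z":0,"turn":0},{"gripper":0.1,"x":0,"y":0,"z":0,"turn":0},{"gripper":0.1,"x":0,"y":0,"z":0,"turn":0},{"gripper":0.1,"x":0,"y":0,"z":0,"turn":0}]'
python3 -c "
from h import *
to(497.4,66,52,175.1)
s=camera('side'); crop(s,180,120,380,300,4,'pics/s15.png')
to(497.4,66,52,175.1)"
```

```text
clock: 32.4
tcp_pos: [523.2, 58.9, 91.7]
orientation: [3.141, 0.0, 3.053]
contact_force: [0.6, -1.3, -3.4]
gripper_width: 0.295
clock: 33.65
tcp_pos: [497.3, 66.0, 91.5]
orientation: [-3.142, -0.0, 3.054]
contact_force: [1.1, -0.5, -4.2]
gripper_width: 0.293
t 33.65 at [497.3  66.   91.5] rpy [-180.   -0.  175.] F [ 1.1 -0.5 -4.2] g 0.293
  turn first -0.1  then x -0.1 y 0.0 z 39.5
t 33.7 at [497.4  66.   91.5] rpy [180.  -0. 175.] F [ 0.1  0.3 -3.4] g 0.293
  turn first -0.1  then x -0.0 y -0.0 z 39.5
```

View pics/s15.png

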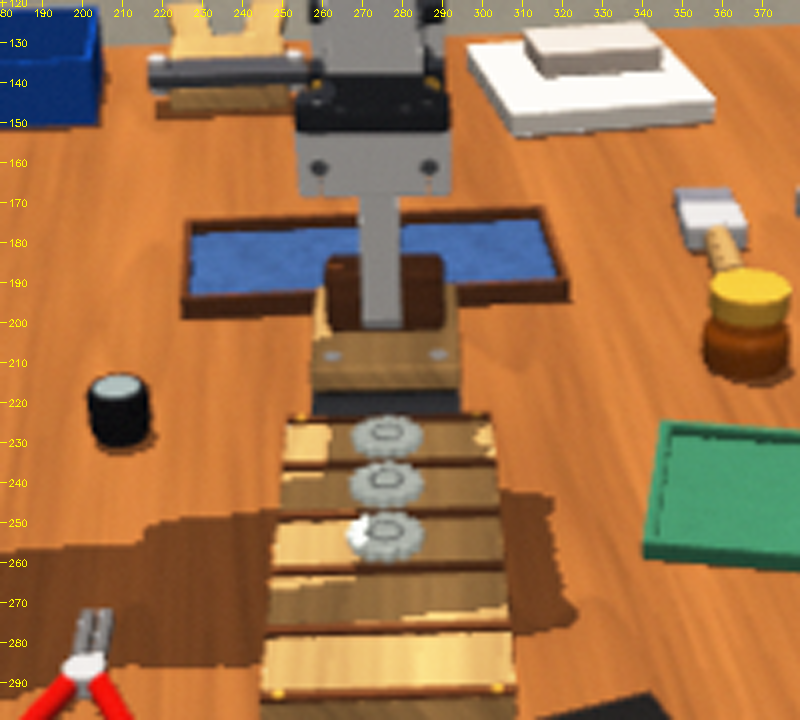

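The block hangs square above the row, with the shoe centred at px 276 over the medallion line. I'll lower it almost to contact.

```bash
python3 -m jog '[{"gripper":0.1,"x":0,"y":0,"z":8,"turn":0},{"gripper":0.1,"x":0,"y":0,"z":10,"turn":0},{"gripper":0.1,"x":0,"y":0,"z":8,"turn":0},{"gripper":0.1,"x":0,"y":0,"z":6,"turn":0},{"gripper":0.1,"x":0,"y":0,"z":3,"turn":0},{"gripper":0.1,"x":0,"y":0,"z":1,"turn":0},{"gripper":0.1,"x":0,"y":0,"z":0,"turn":0},{"gripper":0.1,"x":0,"y":0,"z":0,"turn":0},{"gripper":0.1,"x":0,"y":0,"z":0,"turn":0},{"gripper":0.1,"x":0,"y":0,"z":0,"turn":0}]'
python3 -m jog '[{"gripper":0.1,"x":0,"y":0,"z":0.5,"turn":0},{"gripper":0.1,"x":0,"y":0,"z":0.5,"turn":0},{"gripper":0.1,"x":0,"y":0,"z":0.5,"turn":0},{"gripper":0.1,"x":0,"y":0,"z":0,"turn":0},{"gripper":0.1,"x":0,"y":0,"z":0,"turn":0},{"gripper":0.1,"x":0,"y":0,"z":0,"turn":0},{"gripper":0.1,"x":0,"y":0,"z":0,"turn":0},{"gripper":0.1,"x":0,"y":0,"z":0,"turn":0},{"gripper":0.1,"x":0,"y":0,"z":0,"turn":0},{"gripper":0.1,"x":0,"y":0,"z":0,"turn":0}]'
```

```text
clock: 34.95
tcp_pos: [497.5, 66.0, 55.7]
orientation: [3.142, 0.0, 3.054]
contact_force: [-0.4, 1.1, -2.6]
gripper_width: 0.295
clock: 36.2
tcp_pos: [497.4, 66.0, 54.1]
orientation: [3.142, -0.0, 3.054]
contact_force: [0.5, 0.6, -1.4]
gripper_width: 0.294
```

```bash
python3 -m jog '[{"gripper":0.1,"x":0,"y":0,"z":0.5,"turn":0},{"gripper":0.1,"x":0,"y":0,"z":0.5,"turn":0},{"gripper":0.1,"x":0,"y":0,"z":0.5,"turn":0},{"gripper":0.1,"x":0,"y":0,"z":0.4,"turn":0},{"gripper":0.1,"x":0,"y":0,"z":0,"turn":0},{"gripper":0.1,"x":0,"y":0,"z":0,"turn":0},{"gripper":0.1,"x":0,"y":0,"z":0,"turn":0},{"gripper":0.1,"x":0,"y":0,"z":0,"turn":0},{"gripper":0.1,"x":0,"y":0,"z":0,"turn":0},{"gripper":0.1,"x":0,"y":0,"z":0,"turn":0}]'
python3 -c "
from h import *
to(497.4,66,52,175.1)
s=camera('side'); crop(s,210,150,350,300,5,'pics/s16.png')
to(497.4,66,52,175.1)"
```

```text
clock: 37.45
tcp_pos: [497.5, 66.0, 52.2]
orientation: [3.142, 0.0, 3.054]
contact_force: [-1.9, -0.5, 4.6]
gripper_width: 0.292
t 37.45 at [497.5  66.   52.2] rpy [180.   0. 175.] F [-1.9 -0.5  4.6] g 0.292
  turn first -0.1  then x 0.1 y -0.0 z 0.2
t 37.5 at [497.4  66.   52.2] rpy [180.   0. 175.] F [-3.   0.4  3.9] g 0.293
  turn first -0.1  then x 0.0 y -0.0 z 0.2
```

View pics/s16.png

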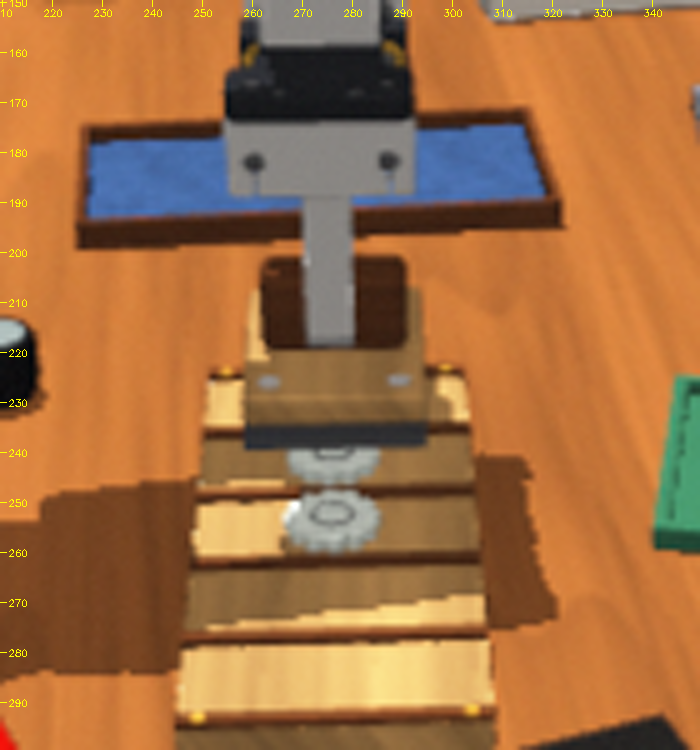

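Pressing with about 7.5 N, square and centred over the first medallion. Now I'll start the stroke to the right.

```bash
python3 -m jog '[{"gripper":0.1,"x":0,"y":-1,"z":0,"turn":0},{"gripper":0.1,"x":0,"y":-2,"z":0,"turn":0},{"gripper":0.1,"x":0,"y":-3,"z":0,"turn":0},{"gripper":0.1,"x":0,"y":-3,"z":0,"turn":0},{"gripper":0.1,"x":0,"y":-3,"z":0,"turn":0},{"gripper":0.1,"x":0,"y":-3,"z":0,"turn":0},{"gripper":0.1,"x":0,"y":-3,"z":0,"turn":0},{"gripper":0.1,"x":0,"y":-3,"z":0,"turn":0},{"gripper":0.1,"x":0,"y":-3,"z":0,"turn":0},{"gripper":0.1,"x":0,"y":-3,"z":0,"turn":0}]'
python3 -c "
from h import *
to(497.4,66,52,175.1)
s=camera('side'); crop(s,210,150,350,300,5,'pics/s17.png')"
```

```text
clock: 38.75
tcp_pos: [495.0, 39.0, 52.2]
orientation: [3.141, 0.0, 3.054]
contact_force: [0.4, 4.1, 3.8]
gripper_width: 0.296
t 38.75 at [495.   39.   52.2] rpy [180.   0. 175.] F [0.4 4.1 3.8] g 0.296
  turn first -0.1  then x -0.1 y 27.1 z 0.2
```

View pics/s17.png

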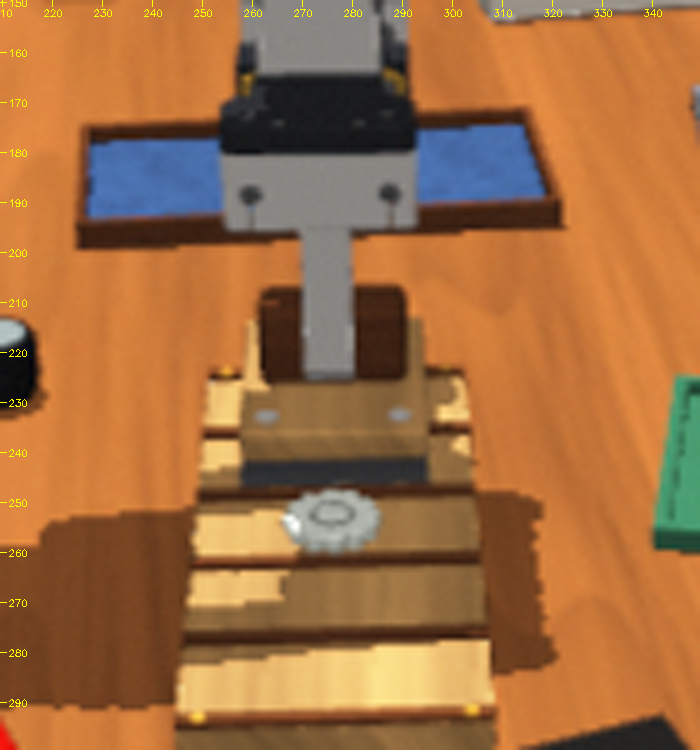

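The stroke is smooth so far: friction about 4 N and the disc still in line at px (276,253). Continuing.

```bash
python3 -m jog '[{"gripper":0.1,"x":0,"y":-3,"z":0,"turn":0},{"gripper":0.1,"x":0,"y":-3,"z":0,"turn":0},{"gripper":0.1,"x":0,"y":-3,"z":0,"turn":0},{"gripper":0.1,"x":0,"y":-3,"z":0,"turn":0},{"gripper":0.1,"x":0,"y":-3,"z":0,"turn":0},{"gripper":0.1,"x":0,"y":-3,"z":0,"turn":0},{"gripper":0.1,"x":0,"y":-3,"z":0,"turn":0},{"gripper":0.1,"x":0,"y":-3,"z":0,"turn":0},{"gripper":0.1,"x":0,"y":-3,"z":0,"turn":0},{"gripper":0.1,"x":0,"y":-3,"z":0,"turn":0}]'
python3 -m jog '[{"gripper":0.1,"x":0,"y":-4,"z":0,"turn":0},{"gripper":0.1,"x":0,"y":-4,"z":0,"turn":0},{"gripper":0.1,"x":0,"y":-4,"z":0,"turn":0},{"gripper":0.1,"x":0,"y":-4,"z":0,"turn":0},{"gripper":0.1,"x":0,"y":-4,"z":0,"turn":0},{"gripper":0.1,"x":0,"y":-4,"z":0,"turn":0},{"gripper":0.1,"x":0,"y":-4,"z":0,"turn":0},{"gripper":0.1,"x":0,"y":-4,"z":0,"turn":0},{"gripper":0.1,"x":0,"y":-4,"z":0,"turn":0},{"gripper":0.1,"x":0,"y":-3,"z":0,"turn":0}]'
python3 -m jog '[{"gripper":0.1,"x":0,"y":-1,"z":0,"turn":0},{"gripper":0.1,"x":0,"y":0,"z":0,"turn":0},{"gripper":0.1,"x":0,"y":0,"z":0,"turn":0},{"gripper":0.1,"x":0,"y":0,"z":0,"turn":0},{"gripper":0.1,"x":0,"y":0,"z":0,"turn":0},{"gripper":0.1,"x":0,"y":0,"z":0,"turn":0},{"gripper":0.1,"x":0,"y":0,"z":0,"turn":0},{"gripper":0.1,"x":0,"y":0,"z":0,"turn":0},{"gripper":0.1,"x":0,"y":0,"z":0,"turn":0},{"gripper":0.1,"x":0,"y":0,"z":0,"turn":0}]'
python3 -c "
from h import *
to(489.2,-29.6,52,175.1)
s=camera('side'); crop(s,210,150,350,300,5,'pics/s18.png')"
```

```text
clock: 40.05
tcp_pos: [492.3, 9.0, 52.1]
orientation: [3.142, -0.0, 3.054]
contact_force: [0.1, 4.4, 4.5]
gripper_width: 0.297
clock: 41.3
tcp_pos: [488.9, -29.9, 52.1]
orientation: [3.141, -0.0, 3.054]
contact_force: [0.5, 4.8, 4.4]
gripper_width: 0.295
clock: 42.55
tcp_pos: [488.8, -30.8, 52.1]
orientation: [-3.141, -0.0, 3.054]
contact_force: [0.1, 0.7, 4.0]
gripper_width: 0.293
t 42.55 at [488.8 -30.8  52.1] rpy [-180.   -0.  175.] F [0.1 0.7 4. ] g 0.293
  turn first -0.1  then x -0.3 y 1.2 z 0.1
```

View pics/s18.png

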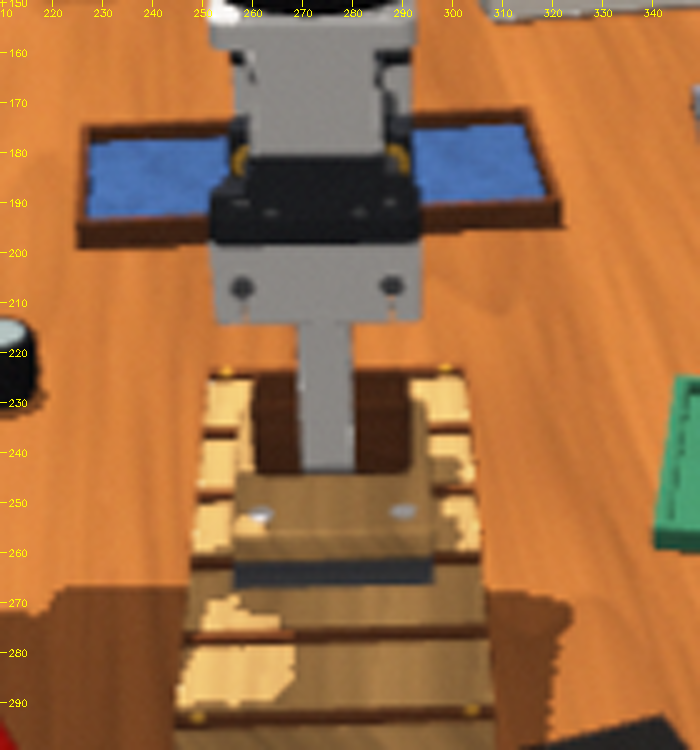

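The block is centred over medallion 3 at px (276,250) with about 7 N. Now stroking back.

```bash
python3 -m jog '[{"gripper":0.1,"x":0,"y":1,"z":0,"turn":0},{"gripper":0.1,"x":0,"y":2,"z":0,"turn":0},{"gripper":0.1,"x":0,"y":3,"z":0,"turn":0},{"gripper":0.1,"x":0,"y":3,"z":0,"turn":0},{"gripper":0.1,"x":0,"y":3,"z":0,"turn":0},{"gripper":0.1,"x":0,"y":3,"z":0,"turn":0},{"gripper":0.1,"x":0,"y":3,"z":0,"turn":0},{"gripper":0.1,"x":0,"y":3,"z":0,"turn":0},{"gripper":0.1,"x":0,"y":3,"z":0,"turn":0},{"gripper":0.1,"x":0,"y":3,"z":0,"turn":0}]'
python3 -m jog '[{"gripper":0.1,"x":0,"y":4,"z":0,"turn":0},{"gripper":0.1,"x":0,"y":4,"z":0,"turn":0},{"gripper":0.1,"x":0,"y":4,"z":0,"turn":0},{"gripper":0.1,"x":0,"y":4,"z":0,"turn":0},{"gripper":0.1,"x":0,"y":4,"z":0,"turn":0},{"gripper":0.1,"x":0,"y":4,"z":0,"turn":0},{"gripper":0.1,"x":0,"y":4,"z":0,"turn":0},{"gripper":0.1,"x":0,"y":4,"z":0,"turn":0},{"gripper":0.1,"x":0,"y":4,"z":0,"turn":0},{"gripper":0.1,"x":0,"y":4,"z":0,"turn":0}]'
python3 -m jog '[{"gripper":0.1,"x":0,"y":3,"z":0,"turn":0},{"gripper":0.1,"x":0,"y":3,"z":0,"turn":0},{"gripper":0.1,"x":0,"y":3,"z":0,"turn":0},{"gripper":0.1,"x":0,"y":3,"z":0,"turn":0},{"gripper":0.1,"x":0,"y":3,"z":0,"turn":0},{"gripper":0.1,"x":0,"y":3,"z":0,"turn":0},{"gripper":0.1,"x":0,"y":3,"z":0,"turn":0},{"gripper":0.1,"x":0,"y":3,"z":0,"turn":0},{"gripper":0.1,"x":0,"y":3,"z":0,"turn":0},{"gripper":0.1,"x":0,"y":3,"z":0,"turn":0}]'
python3 -m jog '[{"gripper":0.1,"x":0,"y":1,"z":0,"turn":0},{"gripper":0.1,"x":0,"y":0,"z":0,"turn":0},{"gripper":0.1,"x":0,"y":0,"z":0,"turn":0},{"gripper":0.1,"x":0,"y":0,"z":0,"turn":0},{"gripper":0.1,"x":0,"y":0,"z":0,"turn":0},{"gripper":0.1,"x":0,"y":0,"z":0,"turn":0},{"gripper":0.1,"x":0,"y":0,"z":0,"turn":0},{"gripper":0.1,"x":0,"y":0,"z":0,"turn":0},{"gripper":0.1,"x":0,"y":0,"z":0,"turn":0},{"gripper":0.1,"x":0,"y":0,"z":0,"turn":0}]'
python3 -c "
from h import *
to(497.4,66,52,175.1)
s=camera('side'); crop(s,210,150,350,300,5,'pics/s19.png')"
```

```text
clock: 43.85
tcp_pos: [491.2, -3.5, 52.1]
orientation: [-3.142, -0.0, 3.054]
contact_force: [-0.1, -3.7, 4.0]
gripper_width: 0.296
clock: 45.1
tcp_pos: [494.7, 36.4, 52.1]
orientation: [3.142, -0.0, 3.054]
contact_force: [-0.8, -3.5, 5.1]
gripper_width: 0.296
clock: 46.35
tcp_pos: [497.4, 66.2, 52.2]
orientation: [3.142, -0.0, 3.054]
contact_force: [-0.4, -3.7, 4.6]
gripper_width: 0.293
clock: 47.6
tcp_pos: [497.4, 67.2, 52.1]
orientation: [3.141, -0.0, 3.054]
contact_force: [-0.7, -0.8, 4.7]
gripper_width: 0.294
t 47.6 at [497.4  67.2  52.1] rpy [180.  -0. 175.] F [-0.7 -0.8  4.7] g 0.294
  turn first -0.1  then x -0.1 y -1.2 z 0.1
```

View pics/s19.png

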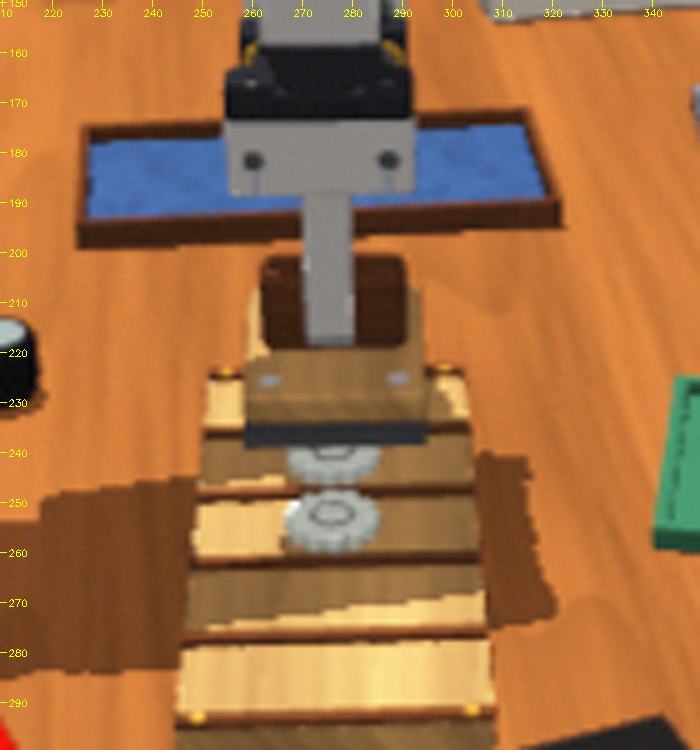

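The stroke is complete. I'll lift the block and return it to the stand.

```bash
python3 -m jog '[{"gripper":0.1,"x":0,"y":0,"z":-4,"turn":0},{"gripper":0.1,"x":0,"y":0,"z":-9,"turn":0},{"gripper":0.1,"x":0,"y":0,"z":-12,"turn":0},{"gripper":0.1,"x":0,"y":0,"z":-12,"turn":0},{"gripper":0.1,"x":-8,"y":-2,"z":-3,"turn":0},{"gripper":0.1,"x":-18,"y":-4,"z":0,"turn":0},{"gripper":0.1,"x":-25,"y":-6,"z":0,"turn":0},{"gripper":0.1,"x":-25,"y":-6,"z":0,"turn":0},{"gripper":0.1,"x":-25,"y":-6,"z":0,"turn":0},{"gripper":0.1,"x":-25,"y":-6,"z":0,"turn":0}]'
python3 -m jog '[{"gripper":0.1,"x":-25,"y":-6,"z":0,"turn":0},{"gripper":0.1,"x":-19,"y":-4,"z":0,"turn":0},{"gripper":0.1,"x":-11,"y":-2,"z":0,"turn":0},{"gripper":0.1,"x":-4.5,"y":-0.7,"z":0,"turn":0},{"gripper":0.1,"x":0,"y":0,"z":0,"turn":3},{"gripper":0.1,"x":0,"y":0,"z":0,"turn":5},{"gripper":0.1,"x":0,"y":0,"z":0,"turn":2.6},{"gripper":0.1,"x":0,"y":0,"z":0,"turn":0},{"gripper":0.1,"x":0,"y":0,"z":0,"turn":0},{"gripper":0.1,"x":0,"y":0,"z":0,"turn":0}]'
python3 -m jog '[{"gripper":0.1,"x":0,"y":0,"z":0,"turn":0},{"gripper":0.1,"x":0,"y":0,"z":0,"turn":0},{"gripper":0.1,"x":0,"y":0,"z":4,"turn":0},{"gripper":0.1,"x":0,"y":0,"z":8,"turn":0},{"gripper":0.1,"x":0,"y":0,"z":10,"turn":0},{"gripper":0.1,"x":0,"y":0,"z":8,"turn":0},{"gripper":0.1,"x":0,"y":0,"z":3,"turn":0},{"gripper":0.1,"x":0,"y":0,"z":0,"turn":0},{"gripper":0.1,"x":0,"y":0,"z":0,"turn":0},{"gripper":0.1,"x":0,"y":0,"z":0,"turn":0}]'
python3 -c "
from h import *
to(678.5,8.5,37,164.4)
s=camera('side'); crop(s,325,130,435,280,5,'pics/s20.png')
c=camera('top'); crop(c,265,170,365,320,5,'pics/t20.png')"
```

```text
clock: 48.9
tcp_pos: [621.4, 25.5, 91.8]
orientation: [3.142, -0.0, 3.054]
contact_force: [0.1, 0.2, -3.5]
gripper_width: 0.295
clock: 50.15
tcp_pos: [678.4, 8.3, 92.1]
orientation: [3.142, -0.0, 2.87]
contact_force: [-0.5, 0.1, -3.2]
gripper_width: 0.292
clock: 51.4
tcp_pos: [678.9, 8.2, 59.7]
orientation: [3.141, 0.001, 2.869]
contact_force: [-0.1, -0.5, -2.9]
gripper_width: 0.294
t 51.4 at [678.9   8.2  59.7] rpy [1.800e+02 1.000e-01 1.644e+02] F [-0.1 -0.5 -2.9] g 0.294
  turn first -0.0  then x 0.5 y 0.2 z 22.7
```

View pics/s20.png

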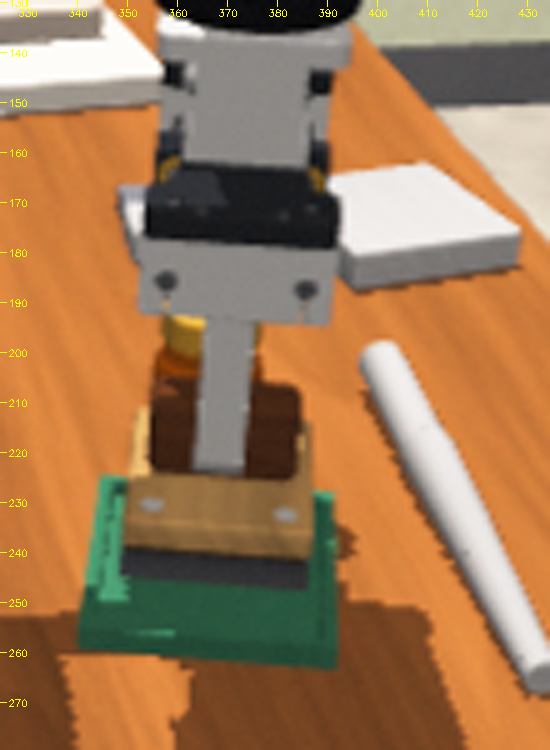

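View pics/t20.png

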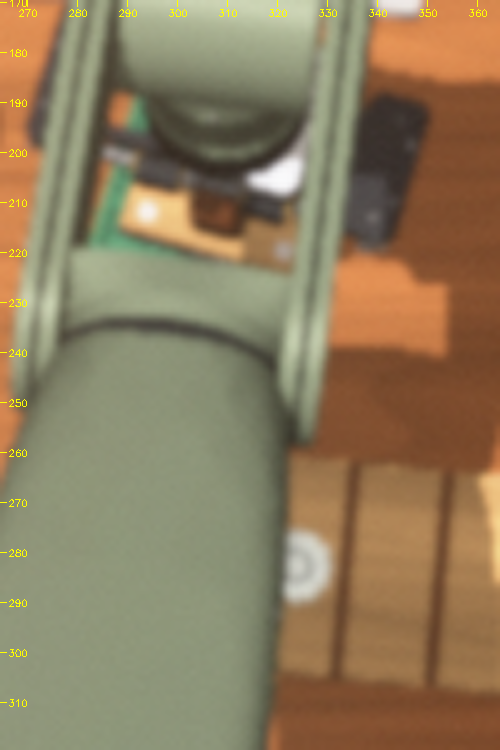

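```bash
python3 -c "
from h import *
s=camera('side')
a=w(s,355,230.5,54.6);b=w(s,382,232.5,54.6);print(a,b,(a+b)/2)
e=np.radians(-15.6); print((a+b)/2+36*np.array([-np.sin(e),np.cos(e),0]), np.degrees(np.arctan2(b[1]-a[1],b[0]-a[0])))"
```

```text
[644.03926758 -21.28794226  54.6       ] [694.62544267 -35.24539945  54.6       ] [669.33235513 -28.26667085  54.6       ]
[679.01346867   6.40718155  54.6       ] -15.424950791739406
```

The stud check gives a block centre of (679, 6–8) and yaw −15.4°, which matches the stand. Lowering and releasing.

```bash
python3 -m jog '[{"gripper":0.1,"x":0,"y":0,"z":6,"turn":0},{"gripper":0.1,"x":0,"y":0,"z":8,"turn":0},{"gripper":0.1,"x":0,"y":0,"z":5,"turn":0},{"gripper":0.1,"x":0,"y":0,"z":3,"turn":0},{"gripper":0.1,"x":0,"y":0,"z":0.6,"turn":0},{"gripper":0.1,"x":0,"y":0,"z":0,"turn":0},{"gripper":0.1,"x":0,"y":0,"z":0,"turn":0},{"gripper":0.6,"x":0,"y":0,"z":0,"turn":0},{"gripper":0.6,"x":0,"y":0,"z":0,"turn":0},{"gripper":0.6,"x":0,"y":0,"z":0,"turn":0}]'
python3 -m jog '[{"gripper":0.6,"x":0,"y":0,"z":0,"turn":0},{"gripper":0.6,"x":0,"y":0,"z":-10,"turn":0},{"gripper":0.6,"x":0,"y":0,"z":-15,"turn":0},{"gripper":0.6,"x":0,"y":0,"z":-15,"turn":0},{"gripper":0.6,"x":0,"y":0,"z":-15,"turn":0},{"gripper":0.6,"x":0,"y":0,"z":-15,"turn":0},{"gripper":0.6,"x":0,"y":0,"z":0,"turn":9},{"gripper":0.6,"x":0,"y":0,"z":0,"turn":9},{"gripper":0.6,"x":0,"y":0,"z":0,"turn":9},{"gripper":0.6,"x":0,"y":0,"z":0,"turn":9}]'
python3 -m jog '[{"gripper":0.6,"x":0,"y":0,"z":0,"turn":9},{"gripper":0.6,"x":0,"y":0,"z":0,"turn":9},{"gripper":0.6,"x":0,"y":0,"z":0,"turn":9},{"gripper":0.6,"x":0,"y":0,"z":0,"turn":9},{"gripper":0.6,"x":0,"y":0,"z":0,"turn":7.4},{"gripper":0.6,"x":0,"y":0,"z":0,"turn":0},{"gripper":0.6,"x":0,"y":0,"z":0,"turn":0},{"gripper":0.6,"x":0,"y":0,"z":0,"turn":0},{"gripper":0.6,"x":0,"y":0,"z":0,"turn":0},{"gripper":0.6,"x":0,"y":0,"z":0,"turn":0}]'
python3 -c "
from h import *
to(497.4,66,72,85)
s=camera('side'); crop(s,200,160,420,300,3,'pics/s21.png'); blobs(s,21,(250,200,320,300))
c=camera('top'); crop(c,265,170,365,320,5,'pics/t21.png'); blobs(c,21,(270,250,350,320))"
```

```text
clock: 52.8
tcp_pos: [679.0, 8.2, 36.9]
orientation: [3.141, 0.001, 2.869]
contact_force: [0.4, -0.6, -0.1]
gripper_width: 0.576
clock: 54.05
tcp_pos: [678.6, 8.3, 107.3]
orientation: [3.141, 0.0, 2.236]
contact_force: [-0.6, 0.1, -0.6]
gripper_width: 0.6
clock: 55.3
tcp_pos: [678.5, 8.3, 106.5]
orientation: [-3.142, -0.0, 1.484]
contact_force: [0.6, 0.2, -0.1]
gripper_width: 0.603
t 55.3 at [678.5   8.3 106.5] rpy [-180.   -0.   85.] F [ 0.6  0.2 -0.1] g 0.603
  turn first 0.0  then x 41.7 y -185.4 z 34.5
blob 131 276.2 228.4 [495.8  63.6  21. ]
blob 145 276.1 240.1 [491.9  16.5  21. ]
blob 135 275.8 252.6 [487.6 -29.5  21. ]
blob 89 325.6 283.1 [487.1 -32.7  21. ]
```

View pics/s21.png

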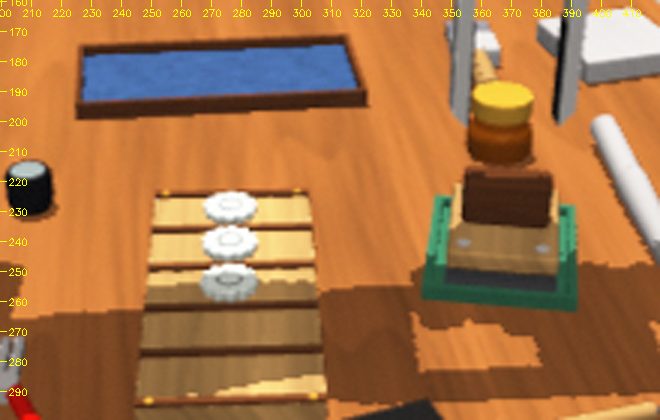

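View pics/t21.png

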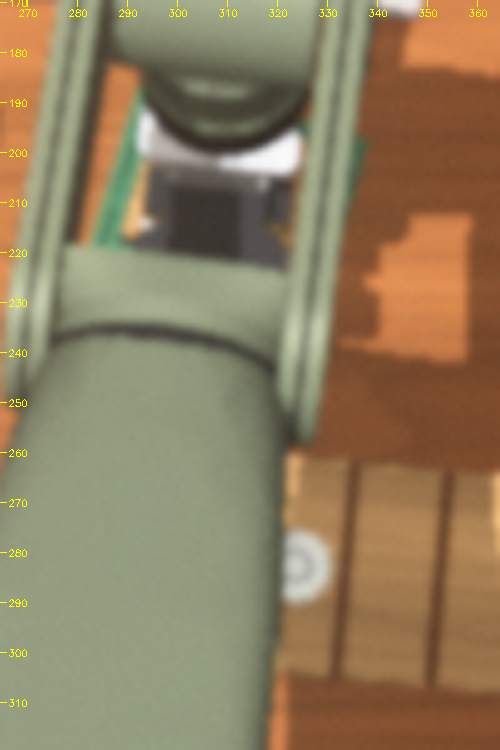

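The block is well seated in the stand and the medallions are still in place. Now transferring them to the tray.

```bash
python3 -m jog '[{"gripper":0.6,"x":3,"y":-13,"z":0,"turn":0},{"gripper":0.6,"x":6,"y":-27,"z":0,"turn":0},{"gripper":0.6,"x":7,"y":-32,"z":0,"turn":0},{"gripper":0.6,"x":7,"y":-32,"z":0,"turn":0},{"gripper":0.6,"x":7,"y":-32,"z":0,"turn":0},{"gripper":0.6,"x":6,"y":-26,"z":0,"turn":0},{"gripper":0.6,"x":4,"y":-15,"z":5,"turn":0},{"gripper":0.6,"x":1.4,"y":-8.4,"z":10,"turn":0},{"gripper":0.6,"x":0,"y":0,"z":15,"turn":0},{"gripper":0.6,"x":0,"y":0,"z":15,"turn":0}]'
python3 -m jog '[{"gripper":0.6,"x":0,"y":0,"z":15,"turn":0},{"gripper":0.6,"x":0,"y":0,"z":15,"turn":0},{"gripper":0.6,"x":0,"y":0,"z":10,"turn":0},{"gripper":0.6,"x":0,"y":0,"z":4.5,"turn":0},{"gripper":0.6,"x":0,"y":0,"z":0,"turn":0},{"gripper":0.6,"x":0,"y":0,"z":0,"turn":0},{"gripper":0.2,"x":0,"y":0,"z":0,"turn":0},{"gripper":0.2,"x":0,"y":0,"z":0,"turn":0},{"gripper":0.2,"x":0,"y":0,"z":0,"turn":0},{"gripper":0.2,"x":0,"y":0,"z":0,"turn":0}]' 30
python3 -c "
from h import *
to(443,311,7,85)"
```

```text
clock: 56.65
tcp_pos: [497.8, 65.5, 60.2]
orientation: [-3.142, 0.0, 1.483]
contact_force: [-0.2, -0.3, -0.5]
gripper_width: 0.598
clock: 57.9
tcp_pos: [497.7, 65.7, 17.4]
orientation: [3.141, -0.0, 1.483]
contact_force: [-0.9, 0.0, 2.6]
gripper_width: 0.364
t 57.9 at [497.7  65.7  17.4] rpy [180.  -0.  85.] F [-0.9  0.   2.6] g 0.364
  turn first -0.0  then x 239.6 y -75.9 z 10.4
```

```bash
python3 -m jog '[{"gripper":0.2,"x":0,"y":0,"z":-8,"turn":0},{"gripper":0.2,"x":0,"y":0,"z":-14,"turn":0},{"gripper":0.2,"x":0,"y":0,"z":-14,"turn":0},{"gripper":0.2,"x":8,"y":-3,"z":-9,"turn":0},{"gripper":0.2,"x":20,"y":-7,"z":0,"turn":0},{"gripper":0.2,"x":32,"y":-10,"z":0,"turn":0},{"gripper":0.2,"x":36,"y":-12,"z":0,"turn":0},{"gripper":0.2,"x":36,"y":-12,"z":0,"turn":0},{"gripper":0.2,"x":36,"y":-12,"z":0,"turn":0},{"gripper":0.2,"x":32,"y":-11,"z":0,"turn":0}]'
python3 -m jog '[{"gripper":0.2,"x":22,"y":-7,"z":0,"turn":0},{"gripper":0.2,"x":12,"y":-3.5,"z":0,"turn":0},{"gripper":0.2,"x":5.3,"y":-1.2,"z":0,"turn":0},{"gripper":0.2,"x":0,"y":0,"z":0,"turn":0},{"gripper":0.2,"x":0,"y":0,"z":0,"turn":0},{"gripper":0.2,"x":0,"y":0,"z":0,"turn":0},{"gripper":0.2,"x":0,"y":0,"z":0,"turn":0},{"gripper":0.2,"x":0,"y":0,"z":0,"turn":0},{"gripper":0.2,"x":0,"y":0,"z":0,"turn":0},{"gripper":0.2,"x":0,"y":0,"z":0,"turn":0}]'
python3 -c "
from h import *
to(440,311,7.8,85)
s=camera('side'); crop(s,200,100,340,280,4,'pics/s22.png')
W=np.array([w(s,u,v,14) for u,v in [(227,175),(316,171),(321,189.5),(225.5,194)]]);print(W.round(0),W.mean(0))"
```

```text
clock: 59.15
tcp_pos: [447.5, 272.6, 62.6]
orientation: [3.141, -0.0, 1.484]
contact_force: [-0.1, 0.2, -1.3]
gripper_width: 0.364
clock: 60.4
tcp_pos: [440.0, 311.0, 62.1]
orientation: [3.142, 0.0, 1.483]
contact_force: [-0.4, 0.1, -0.9]
gripper_width: 0.367
t 60.4 at [440.  311.   62.1] rpy [180.   0.  85.] F [-0.4  0.1 -0.9] g 0.367
  turn first -0.0  then x 0.0 y 0.0 z 54.3
[[391. 370.  14.]
 [627. 370.  14.]
 [622. 254.  14.]
 [388. 256.  14.]] [507.11527294 312.75228146  14.        ]
```

View pics/s22.png

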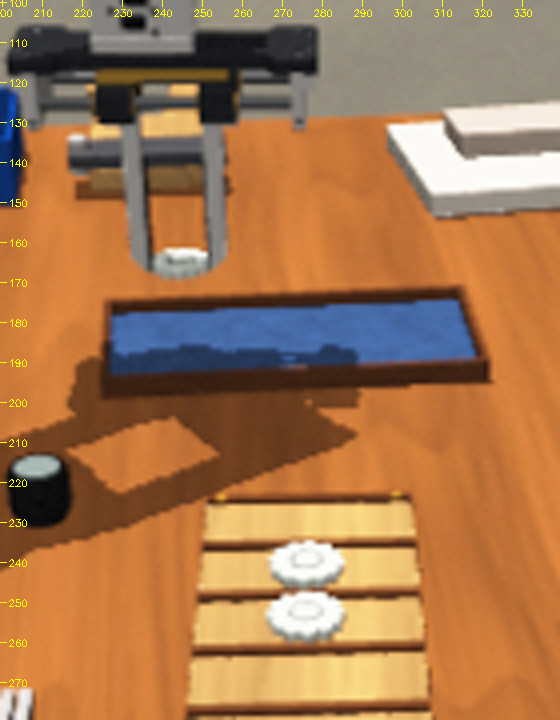

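Disc 1 is held level above the tray at px (243,165). Lowering it.

```bash
python3 -m jog '[{"gripper":0.2,"x":0,"y":0,"z":12,"turn":0},{"gripper":0.2,"x":0,"y":0,"z":16,"turn":0},{"gripper":0.2,"x":0,"y":0,"z":14,"turn":0},{"gripper":0.2,"x":0,"y":0,"z":8,"turn":0},{"gripper":0.2,"x":0,"y":0,"z":4.2,"turn":0},{"gripper":0.2,"x":0,"y":0,"z":0,"turn":0},{"gripper":0.2,"x":0,"y":0,"z":0,"turn":0},{"gripper":0.52,"x":0,"y":0,"z":0,"turn":0},{"gripper":0.52,"x":0,"y":0,"z":0,"turn":0},{"gripper":0.52,"x":0,"y":0,"z":0,"turn":0}]'
python3 -m jog '[{"gripper":0.55,"x":0,"y":0,"z":-8,"turn":0},{"gripper":0.6,"x":0,"y":0,"z":-15,"turn":0},{"gripper":0.6,"x":0,"y":0,"z":-17,"turn":0},{"gripper":0.6,"x":-10,"y":3,"z":-14,"turn":0},{"gripper":0.6,"x":-25,"y":7,"z":0,"turn":0},{"gripper":0.6,"x":-38,"y":10,"z":0,"turn":0},{"gripper":0.6,"x":-42,"y":11,"z":0,"turn":0},{"gripper":0.6,"x":-42,"y":11,"z":0,"turn":0},{"gripper":0.6,"x":-42,"y":11,"z":0,"turn":0},{"gripper":0.6,"x":-38,"y":11,"z":0,"turn":0}]'
python3 -c "
from h import *
to(493.3,18,17,85)
s=camera('side'); crop(s,200,160,420,300,3,'pics/s23.png'); blobs(s,21,(250,205,320,300)); blobs(s,11,(226,165,320,195))"
```

```text
clock: 61.7
tcp_pos: [440.1, 311.0, 8.0]
orientation: [3.141, -0.0, 1.483]
contact_force: [0.7, -0.9, -0.6]
gripper_width: 0.52
clock: 62.95
tcp_pos: [483.4, 67.2, 62.9]
orientation: [3.14, 0.0, 1.483]
contact_force: [0.3, 0.3, -0.6]
gripper_width: 0.601
t 62.95 at [483.4  67.2  62.9] rpy [179.9   0.   84.9] F [ 0.3  0.3 -0.6] g 0.601
  turn first -0.1  then x -48.1 y 14.2 z 45.9
blob 89 275.9 240.2 [491.4  16.3  21. ]
blob 107 275.4 253.3 [486.8 -31.8  21. ]
blob 51 243.2 189.7 [430.8 281.7  11. ]
```

View pics/s23.png

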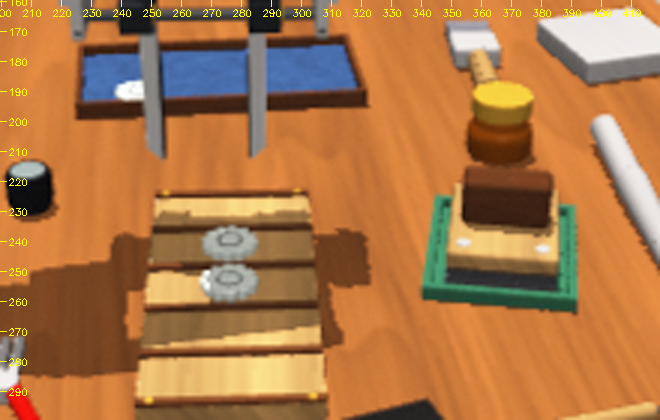

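Disc 1 now shows at px (243,190), about 29 mm short of where I released it. It may have been knocked, or it may just look that way because it's partly hidden. I'll recheck once the arm is clear and go on to medal 2 meanwhile.

```bash
python3 -m jog '[{"gripper":0.6,"x":-28,"y":8,"z":0,"turn":0},{"gripper":0.6,"x":-14,"y":4.2,"z":0,"turn":0},{"gripper":0.6,"x":-6.1,"y":2,"z":0,"turn":0},{"gripper":0.6,"x":0,"y":0,"z":0,"turn":0},{"gripper":0.6,"x":0,"y":0,"z":0,"turn":0},{"gripper":0.6,"x":0,"y":0,"z":0,"turn":0},{"gripper":0.6,"x":0,"y":0,"z":0,"turn":0},{"gripper":0.6,"x":0,"y":0,"z":0,"turn":0},{"gripper":0.6,"x":0,"y":0,"z":0,"turn":0},{"gripper":0.6,"x":0,"y":0,"z":0,"turn":0}]'
python3 -c "
from h import *
to(493.3,18,17,85)
s=camera('side'); crop(s,215,150,335,260,6,'pics/s24.png')
c=camera('top'); crop(c,150,220,300,330,5,'pics/t24.png'); blobs(c,11,(160,220,225,325)); blobs(c,21,(270,250,350,320))"
```

```text
clock: 64.25
tcp_pos: [493.0, 20.1, 61.9]
orientation: [3.142, -0.0, 1.483]
contact_force: [-0.3, -0.9, -0.1]
gripper_width: 0.601
t 64.25 at [493.   20.1  61.9] rpy [180.  -0.  85.] F [-0.3 -0.9 -0.1] g 0.601
  turn first -0.0  then x -2.1 y 0.5 z 44.9
blob 178 201.1 301.9 [436.1 281.9  11. ]
blob 65 311.3 289.9 [469.4   3.2  21. ]
```

View pics/s24.png

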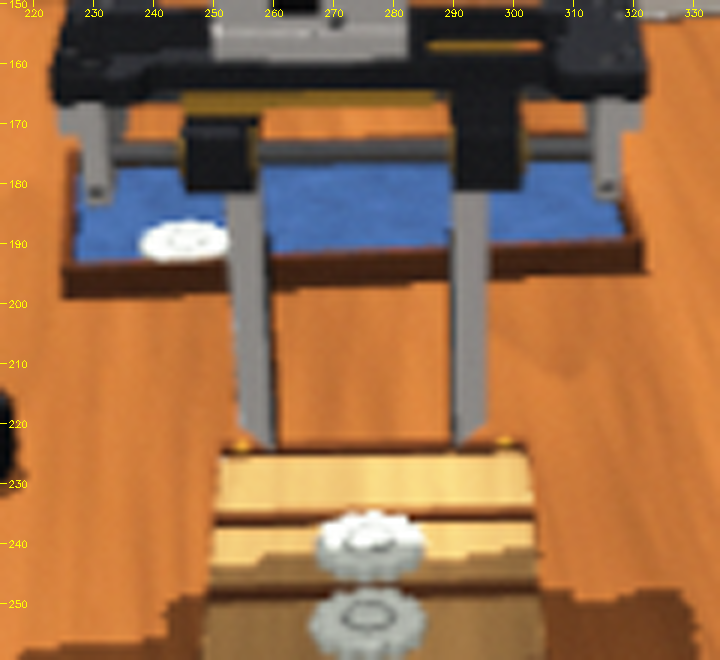

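View pics/t24.png

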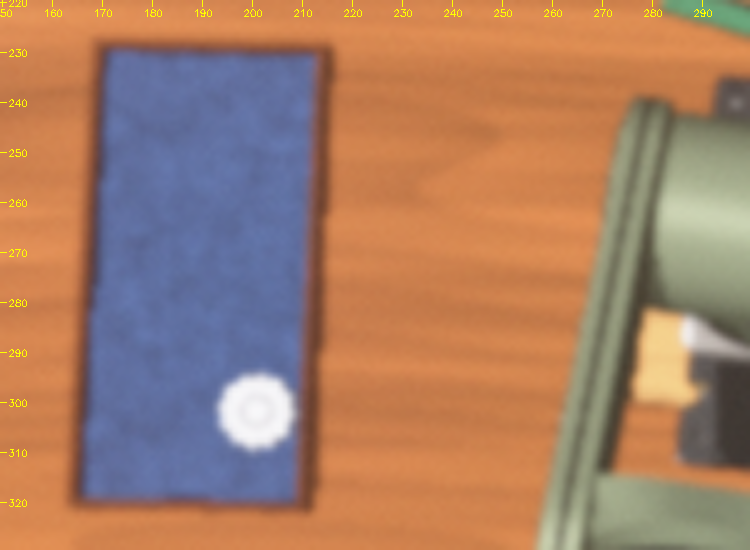

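It was the announced nudge: disc 1 slid to (436, 282). It still lies flat and clear of the wall, at −29 mm in tray y against a ±40 mm limit, so it stays there. Picking medal 2.

```bash
python3 -m jog '[{"gripper":0.6,"x":-2,"y":0.4,"z":10,"turn":0},{"gripper":0.6,"x":0,"y":0,"z":14,"turn":0},{"gripper":0.6,"x":0,"y":0,"z":12,"turn":0},{"gripper":0.6,"x":0,"y":0,"z":6,"turn":0},{"gripper":0.6,"x":0,"y":0,"z":2.6,"turn":0},{"gripper":0.6,"x":0,"y":0,"z":0,"turn":0},{"gripper":0.2,"x":0,"y":0,"z":0,"turn":0},{"gripper":0.2,"x":0,"y":0,"z":0,"turn":0},{"gripper":0.2,"x":0,"y":0,"z":0,"turn":0},{"gripper":0.2,"x":0,"y":0,"z":0,"turn":0}]' 30
python3 -c "
from h import *
to(506,311,8,85)"
```

```text
clock: 65.6
tcp_pos: [493.6, 18.0, 17.6]
orientation: [3.141, 0.0, 1.483]
contact_force: [-0.1, 0.2, 2.1]
gripper_width: 0.366
t 65.6 at [493.6  18.   17.6] rpy [180.   0.  85.] F [-0.1  0.2  2.1] g 0.366
  turn first -0.0  then x 292.9 y -13.1 z 9.6
```

```bash
python3 -m jog '[{"gripper":0.2,"x":0,"y":0,"z":-8,"turn":0},{"gripper":0.2,"x":0,"y":0,"z":-14,"turn":0},{"gripper":0.2,"x":0,"y":0,"z":-14,"turn":0},{"gripper":0.2,"x":10,"y":0,"z":-9,"turn":0},{"gripper":0.2,"x":25,"y":-1,"z":0,"turn":0},{"gripper":0.2,"x":38,"y":-2,"z":0,"turn":0},{"gripper":0.2,"x":42,"y":-2,"z":0,"turn":0},{"gripper":0.2,"x":42,"y":-2,"z":0,"turn":0},{"gripper":0.2,"x":42,"y":-2,"z":0,"turn":0},{"gripper":0.2,"x":40,"y":-2,"z":0,"turn":0}]'
python3 -m jog '[{"gripper":0.2,"x":30,"y":-1,"z":0,"turn":0},{"gripper":0.2,"x":16,"y":-1,"z":0,"turn":0},{"gripper":0.2,"x":8,"y":0,"z":0,"turn":0},{"gripper":0.2,"x":0,"y":0,"z":0,"turn":0},{"gripper":0.2,"x":0,"y":0,"z":0,"turn":0},{"gripper":0.2,"x":0,"y":0,"z":0,"turn":0},{"gripper":0.2,"x":0,"y":0,"z":0,"turn":0},{"gripper":0.2,"x":0,"y":0,"z":0,"turn":0},{"gripper":0.2,"x":0,"y":0,"z":0,"turn":0},{"gripper":0.2,"x":0,"y":0,"z":0,"turn":0}]'
python3 -c "
from h import *
to(506,311,8,85)
s=camera('side'); crop(s,200,100,340,280,4,'pics/s25.png')"
```

```text
clock: 66.85
tcp_pos: [502.8, 259.3, 62.8]
orientation: [3.141, -0.0, 1.484]
contact_force: [-0.2, 0.2, -1.1]
gripper_width: 0.366
clock: 68.1
tcp_pos: [505.8, 311.1, 62.2]
orientation: [-3.142, 0.0, 1.483]
contact_force: [-0.5, -0.7, -1.1]
gripper_width: 0.367
t 68.1 at [505.8 311.1  62.2] rpy [-180.    0.   85.] F [-0.5 -0.7 -1.1] g 0.367
  turn first -0.0  then x -0.1 y 0.2 z 54.2
```

View pics/s25.png

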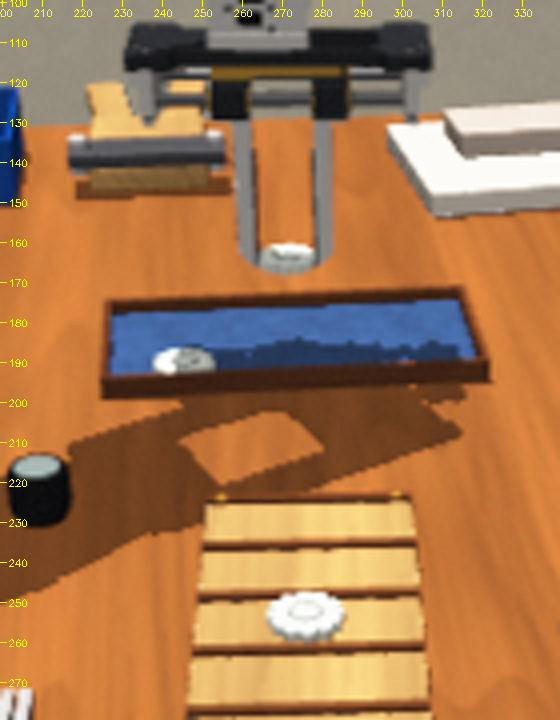

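Disc 2 is held at px (271,164); disc 1 rests at (246,189). Placing it, then going for medal 3.

```bash
python3 -m jog '[{"gripper":0.2,"x":0,"y":0,"z":12,"turn":0},{"gripper":0.2,"x":0,"y":0,"z":16,"turn":0},{"gripper":0.2,"x":0,"y":0,"z":14,"turn":0},{"gripper":0.2,"x":0,"y":0,"z":8,"turn":0},{"gripper":0.2,"x":0,"y":0,"z":4,"turn":0},{"gripper":0.2,"x":0,"y":0,"z":0,"turn":0},{"gripper":0.2,"x":0,"y":0,"z":0,"turn":0},{"gripper":0.52,"x":0,"y":0,"z":0,"turn":0},{"gripper":0.52,"x":0,"y":0,"z":0,"turn":0},{"gripper":0.52,"x":0,"y":0,"z":0,"turn":0}]'
python3 -m jog '[{"gripper":0.55,"x":0,"y":0,"z":-8,"turn":0},{"gripper":0.6,"x":0,"y":0,"z":-15,"turn":0},{"gripper":0.6,"x":0,"y":0,"z":-17,"turn":0},{"gripper":0.6,"x":-10,"y":1,"z":-14,"turn":0},{"gripper":0.6,"x":-25,"y":1,"z":0,"turn":0},{"gripper":0.6,"x":-40,"y":2,"z":0,"turn":0},{"gripper":0.6,"x":-45,"y":2,"z":0,"turn":0},{"gripper":0.6,"x":-45,"y":2,"z":0,"turn":0},{"gripper":0.6,"x":-45,"y":2,"z":0,"turn":0},{"gripper":0.6,"x":-45,"y":2,"z":0,"turn":0}]'
python3 -m jog '[{"gripper":0.6,"x":-40,"y":1,"z":0,"turn":0},{"gripper":0.6,"x":-26,"y":0,"z":0,"turn":0},{"gripper":0.6,"x":-14,"y":0,"z":0,"turn":0},{"gripper":0.6,"x":-6,"y":0,"z":0,"turn":0},{"gripper":0.6,"x":0,"y":0,"z":0,"turn":0},{"gripper":0.6,"x":0,"y":0,"z":0,"turn":0},{"gripper":0.6,"x":0,"y":0,"z":0,"turn":0},{"gripper":0.6,"x":0,"y":0,"z":0,"turn":0},{"gripper":0.6,"x":0,"y":0,"z":0,"turn":0},{"gripper":0.6,"x":0,"y":0,"z":0,"turn":0}]'
python3 -c "
from h import *
to(489.2,-30.2,17.2,85)
s=camera('side'); crop(s,200,160,420,300,3,'pics/s26.png'); blobs(s,21,(250,205,320,300)); blobs(s,11,(226,165,320,195))"
```

```text
clock: 69.4
tcp_pos: [506.0, 311.2, 8.5]
orientation: [3.141, -0.0, 1.483]
contact_force: [0.7, 1.2, -0.2]
gripper_width: 0.521
clock: 70.65
tcp_pos: [495.5, 54.1, 63.4]
orientation: [3.14, 0.0, 1.483]
contact_force: [0.3, 0.3, 0.3]
gripper_width: 0.604
clock: 71.9
tcp_pos: [489.0, -29.7, 62.2]
orientation: [-3.142, -0.0, 1.483]
contact_force: [0.2, 1.1, -0.1]
gripper_width: 0.6
t 71.9 at [489.  -29.7  62.2] rpy [-180.   -0.   85.] F [ 0.2  1.1 -0.1] g 0.6
  turn first -0.0  then x -0.5 y 0.3 z 45.0
blob 149 276.0 252.6 [488.1 -29.4  21. ]
blob 48 272.0 182.6 [504.8 315.4  11. ]
```

View pics/s26.png

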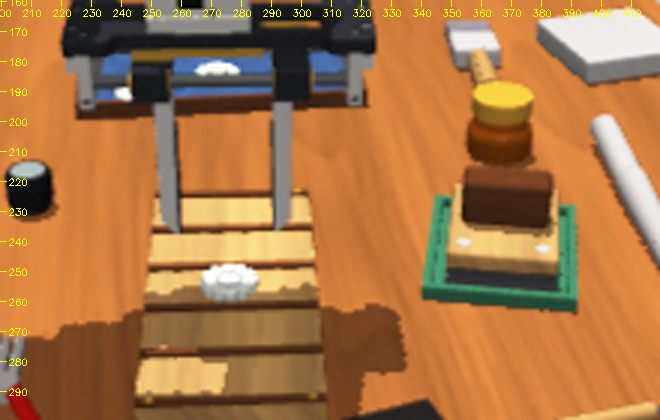

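Disc 2 is placed at px (272,183) and disc 3 is in place at (276,253). Picking it.

```bash
python3 -m jog '[{"gripper":0.6,"x":0,"y":0.2,"z":10,"turn":0},{"gripper":0.6,"x":0,"y":0,"z":14,"turn":0},{"gripper":0.6,"x":0,"y":0,"z":12,"turn":0},{"gripper":0.6,"x":0,"y":0,"z":6,"turn":0},{"gripper":0.6,"x":0,"y":0,"z":2.8,"turn":0},{"gripper":0.6,"x":0,"y":0,"z":0,"turn":0},{"gripper":0.2,"x":0,"y":0,"z":0,"turn":0},{"gripper":0.2,"x":0,"y":0,"z":0,"turn":0},{"gripper":0.2,"x":0,"y":0,"z":0,"turn":0},{"gripper":0.2,"x":0,"y":0,"z":0,"turn":0}]' 30
python3 -c "
from h import *
to(572,311,8,85)"
```

```text
clock: 73.2
tcp_pos: [489.5, -29.8, 17.8]
orientation: [3.141, 0.0, 1.483]
contact_force: [-0.1, 0.7, 1.3]
gripper_width: 0.364
t 73.2 at [489.5 -29.8  17.8] rpy [180.   0.  85.] F [-0.1  0.7  1.3] g 0.364
  turn first -0.0  then x 346.7 y 52.5 z 9.8
```

```bash
python3 -m jog '[{"gripper":0.2,"x":0,"y":0,"z":-8,"turn":0},{"gripper":0.2,"x":0,"y":0,"z":-14,"turn":0},{"gripper":0.2,"x":0,"y":0,"z":-14,"turn":0},{"gripper":0.2,"x":10,"y":1,"z":-9,"turn":0},{"gripper":0.2,"x":25,"y":4,"z":0,"turn":0},{"gripper":0.2,"x":38,"y":6,"z":0,"turn":0},{"gripper":0.2,"x":42,"y":6,"z":0,"turn":0},{"gripper":0.2,"x":42,"y":6,"z":0,"turn":0},{"gripper":0.2,"x":42,"y":6,"z":0,"turn":0},{"gripper":0.2,"x":42,"y":6,"z":0,"turn":0}]'
python3 -m jog '[{"gripper":0.2,"x":42,"y":7,"z":0,"turn":0},{"gripper":0.2,"x":34,"y":6,"z":0,"turn":0},{"gripper":0.2,"x":20,"y":3,"z":0,"turn":0},{"gripper":0.2,"x":9.7,"y":1.5,"z":0,"turn":0},{"gripper":0.2,"x":0,"y":0,"z":0,"turn":0},{"gripper":0.2,"x":0,"y":0,"z":0,"turn":0},{"gripper":0.2,"x":0,"y":0,"z":0,"turn":0},{"gripper":0.2,"x":0,"y":0,"z":0,"turn":0},{"gripper":0.2,"x":0,"y":0,"z":0,"turn":0},{"gripper":0.2,"x":0,"y":0,"z":0,"turn":0}]'
python3 -c "
from h import *
to(572,311,8,85)
s=camera('side'); crop(s,200,100,340,280,4,'pics/s27.png')"
```

```text
clock: 74.45
tcp_pos: [545.2, 209.4, 63.0]
orientation: [3.141, -0.0, 1.484]
contact_force: [0.5, -0.0, 0.4]
gripper_width: 0.362
clock: 75.7
tcp_pos: [571.8, 310.9, 62.5]
orientation: [3.142, -0.0, 1.483]
contact_force: [0.5, 0.0, -0.8]
gripper_width: 0.366
t 75.7 at [571.8 310.9  62.5] rpy [180.  -0.  85.] F [ 0.5  0.  -0.8] g 0.366
  turn first -0.0  then x 0.1 y 0.2 z 54.5
```

View pics/s27.png

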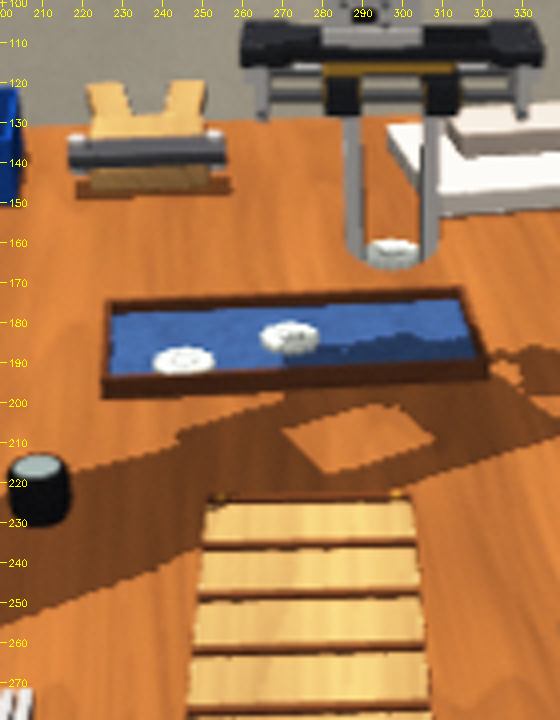

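Disc 3 is held at px (297,163), above the free end of the tray. Placing it, then backing off.

```bash
python3 -m jog '[{"gripper":0.2,"x":0,"y":0,"z":12,"turn":0},{"gripper":0.2,"x":0,"y":0,"z":16,"turn":0},{"gripper":0.2,"x":0,"y":0,"z":14,"turn":0},{"gripper":0.2,"x":0,"y":0,"z":8,"turn":0},{"gripper":0.2,"x":0,"y":0,"z":4.2,"turn":0},{"gripper":0.2,"x":0,"y":0,"z":0,"turn":0},{"gripper":0.2,"x":0,"y":0,"z":0,"turn":0},{"gripper":0.52,"x":0,"y":0,"z":0,"turn":0},{"gripper":0.52,"x":0,"y":0,"z":0,"turn":0},{"gripper":0.52,"x":0,"y":0,"z":0,"turn":0}]'
python3 -m jog '[{"gripper":0.52,"x":0,"y":0,"z":-8,"turn":0},{"gripper":0.6,"x":0,"y":0,"z":-15,"turn":0},{"gripper":0.6,"x":0,"y":0,"z":-20,"turn":0},{"gripper":0.6,"x":0,"y":0,"z":-30,"turn":0},{"gripper":0.6,"x":-10,"y":-5,"z":-30,"turn":0},{"gripper":0.6,"x":-30,"y":-12,"z":-20,"turn":0},{"gripper":0.6,"x":-40,"y":-15,"z":0,"turn":0},{"gripper":0.6,"x":-40,"y":-15,"z":0,"turn":0},{"gripper":0.6,"x":-40,"y":-15,"z":0,"turn":0},{"gripper":0.6,"x":-40,"y":-15,"z":0,"turn":0}]'
python3 -m jog '[{"gripper":0.6,"x":-40,"y":-15,"z":0,"turn":0},{"gripper":0.6,"x":-40,"y":-15,"z":0,"turn":0},{"gripper":0.6,"x":-40,"y":-15,"z":0,"turn":0},{"gripper":0.6,"x":-40,"y":-10,"z":0,"turn":0},{"gripper":0.6,"x":-30,"y":0,"z":0,"turn":0},{"gripper":0.6,"x":-10,"y":0,"z":0,"turn":0},{"gripper":0.6,"x":0,"y":0,"z":0,"turn":0},{"gripper":0.6,"x":0,"y":0,"z":0,"turn":0},{"gripper":0.6,"x":0,"y":0,"z":0,"turn":0},{"gripper":0.6,"x":0,"y":0,"z":0,"turn":0}]'
python3 -c "
from h import *
to(572,311,8,85)
s=camera('side'); cv2.imwrite('pics/s28.png',s['image'][:,:,::-1]); blobs(s,11,(226,165,320,195))
c=camera('top'); cv2.imwrite('pics/t28.png',c['image'][:,:,::-1]); blobs(c,11,(160,220,225,325))"
```

```text
clock: 77.0
tcp_pos: [571.9, 311.1, 8.4]
orientation: [3.141, -0.0, 1.483]
contact_force: [-0.0, -0.9, -0.1]
gripper_width: 0.52
clock: 78.25
tcp_pos: [477.8, 117.5, 133.2]
orientation: [3.138, -0.0, 1.484]
contact_force: [0.7, -0.8, 0.7]
gripper_width: 0.602
clock: 79.5
tcp_pos: [405.3, -75.2, 131.1]
orientation: [-3.141, -0.0, 1.485]
contact_force: [-0.7, -0.8, -0.2]
gripper_width: 0.597
t 79.5 at [405.3 -75.2 131.1] rpy [-180.    -0.    85.1] F [-0.7 -0.8 -0.2] g 0.597
  turn first 0.1  then x 399.3 y 132.4 z 123.1
blob 75 297.6 182.6 [569.9 308.2  11. ]
blob 80 272.0 183.8 [504.3 308.4  11. ]
blob 174 191.1 249.2 [570.3 312.6  11. ]
blob 176 190.0 274.9 [504.3 312.6  11. ]
blob 176 201.0 301.9 [436.2 282.1  11. ]
```

View pics/s28.png

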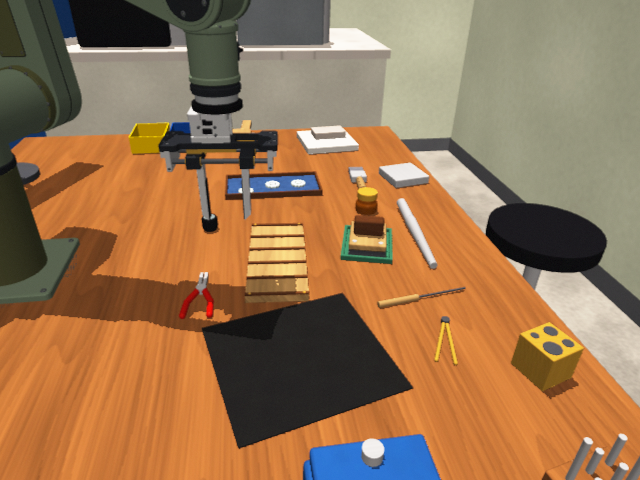

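View pics/t28.png

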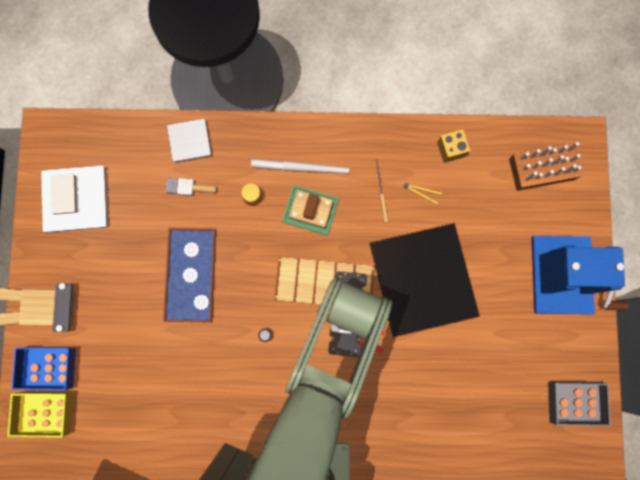

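All three discs lie flat in the tray, at top px (191,249), (190,275) and (201,302), and the other tools are where they were. One last check of the block in the stand before handing in.

```bash
python3 -c "
from h import *
c=camera('top'); crop(c,270,180,345,240,8,'pics/t29.png')"
```

```text
(no output)
```

View pics/t29.png

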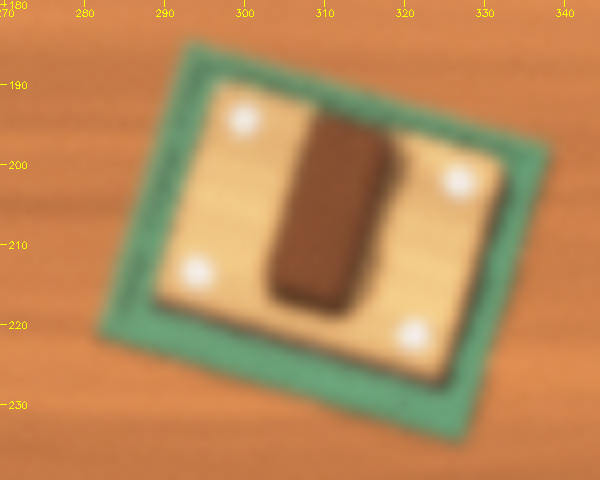

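The block sits square and central, with studs at (300,194), (327,202), (321,221) and (294,213). Handing in.

```bash
python3 -c "
from rig import *
print(hand_in())"
```

```text
the job is handed in; nothing more can be done
None
```

I finished the whole job and handed it in after about 80 s of the 210 s allowed; no verdict was reported.

- **Medallions and stroke:** I laid the three medallions in grooves 1 to 3. I then stroked the lapping block from the first to the third and back without lifting, at about 7 to 8 N.
- **Block:** It is back in its stand. The last top view shows it square and within a few mm of the middle.
- **Tray:** All three medallions lie flat and apart at about (570, 312), (504, 312) and (436, 282) mm.
- **Other tools:** They look unmoved in both cameras. I judged that by eye and did not measure it.

**Checks that disagreed:**
- The first medallion was nudged about 30 mm after I placed it in the tray. It is still about 10 mm inside the allowed limit (−29 to −31 mm against ±40 mm), so I left it there.
- The two cameras differ by 2 to 4 mm in y, mostly in the tray, which is a little over the stated calibration for some points.

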